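Swap two router tool holders by way of the parking block

ROBOT

A 6-joint arm with a two-finger parallel gripper is mounted at the origin on the work surface. World frame = base frame: x ahead of the robot, y to its left, z up, the work surface at z = 0. Lengths are in m, angles in rad, forces in N, time in s.
With the tool pointing down it reaches from about 0.25 to 0.775 m from the base axis. Payload 4 kg.
Tool frame: the origin (TCP) lies midway between the tips of the shut fingers; the grasp point (between the pads) lies 19 mm behind it (robot.tcp_to_grasp is the distance from the TCP to the grasp point, in m); x points along the fingers, y is the direction in which the jaws open and shut, and the axes are right-handed (so a half turn about x gives the same grasp; the last joint's range is limited). The gripper opens to 94 mm and grips with 3 to 60 N. Pads are 16 mm wide; open, the fingers measure 119 mm over their backs; the gripper's body (75 mm by 177 mm) begins 78 mm behind the grasp point.
Start: joints at [-1.39, 0.087, 1.371, -0, 1.684, -0.103], TCP at [0.154, -0.528, 0.206] pointing down, gripper open.
Joint ranges: [-3.1, 3.1], [-0.76, 2.03], [0.27, 2.55], [-1.08, 4.22], [0.17, 2.65], [-2.57, 2.57]. Speed limits (rad/s): [2.79, 2.79, 3.14, 3.14, 3.14, 3.14].

INTERFACE

Orientations are given as [roll, pitch, yaw] about the fixed x, y, z axes, in that order (R = Rz(yaw) Ry(pitch) Rx(roll)).
In Python, from bench import robot gives the robot as it stands.
- The arm moves only by the tool send_rows, never from a script. Its argument "increments" is a list of rows, each a list of 5 numbers: the opening, from -1 (shut) to 1 (fully open), so that 0 is half open, then the shift along the tool's x, y, z in m, then the turn about the tool's x in rad. In form: [[hand, tx, ty, tz, roll], ...]. A call has 1 to 5 rows; each row is the pose to reach, as a shift and turn from the pose commanded when the call began, along the tool's axes at that moment; what a row does not reach only later rows make up. A row lasts 1/12 s, in which the tool goes at most 41.7 mm and 7.16 degrees, less where a joint would pass 70% of its speed; a pose out of reach is approached as far as the arm can. A call with a gripper value outside its range is refused whole. The fingers move at their own pace and stop on an object; the grip force is fixed at half the most. Time passes only in rows, so rows that repeat a pose let the fingers close. It gives the time, the measured TCP pose, the force and the opening at its end, in the units of the state.
- robot.get_obs(): the state, without advancing time (a new reading comes with each control period).
- robot.snapshot(name): name is "scene" or "top"; returns a dict with "image" (384x512x3 uint8, red, green, blue), "intrinsics" (3x3 intrinsics, pixels), "world_from_camera" (4x4, takes a point from camera to world coordinates). Camera axes: x right, y down, z forward; pixel columns grow to the right and rows downward; lengths in m; the calibration is good to about 2 mm. A picture is of the moment at which its call begins. There is no depth.
- robot.close_job(): hands the job in, once; it reports no verdict.
The state is a dict: "time": time; "joint_positions": joint angles; "qvel": joint speeds; "joint_torque": joint torques, N m; "tool_pos": TCP position; "ee_rot": TCP orientation; "wrist_force": force on the tool from outside, world axes, zero at the start; "wrist_torque": the same for the moment, N m; "width": finger opening in m.
Only numpy, scipy, OpenCV 4.12 (cv2) and the standard library are available. Lean on these libraries where they do the work, as an engineer would, in place of code of your own. Each camera call takes 0.05 s, during which the arm holds its last target.

TASK

Clear the wooden block by putting the long tool holder that stands on it away in the grey canister: lower it upright until you feel it touch whatever is inside (nobody knows how full the canister is), then let go; never drop it in. The face mill and the short collet chuck stand in each other's trays: swap them, parking one of the two upright on the freed block meanwhile, so that at the end the face mill stands in the square tray and the collet chuck in the round one. Leave everything standing upright and do not push the oil bottle about.

Things in the scene. Friction and masses are not known exactly. Their poses are not given: they have to be found in the camera images.
- face_mill: Face mill on its holder, bare steel, 0.3 to 0.6 kg, round, standing upright: foot 40 mm in diameter (from 0 to 12 mm above its origin), narrower neck 32 mm, then a wide flat cutter disc 56 mm in diameter from 38 to 60 mm, with small brass inserts round the flat top. Total height 60 mm. Take it by the disc. Origin: centre of the underside; z up along its axis. It starts in the middle of the round tray.
- collet_chuck: Short collet chuck, bare steel, 0.2 to 0.5 kg, round, standing upright: foot 40 mm in diameter (from 0 to 14 mm above its origin), neck 34 mm, collet nut 42 mm in diameter from 40 to 62 mm, a cone to 66 mm and a slim 8 mm cutter up to 82 mm. Take it by the nut. Origin: centre of the underside; z up along its axis. It starts in the middle of the square tray.
- long_arbor: Long slim tool holder, bare steel, 0.3 to 0.6 kg, round, standing upright: plain shaft 30 mm in diameter from 0 to 98 mm above its origin, nut 34 mm in diameter from 100 to 128 mm, a cone to 132 mm and a 6 mm pin up to 144 mm. Take it by the nut. Origin: centre of the underside; z up along its axis. It starts near the middle of the wooden block.
- square_tray: Shallow open square steel tray, fixed to the router bed, 72 x 72 mm outside, 16 mm high, walls 5 mm (62 x 62 mm inside), floor 5 mm thick. Origin: centre of the underside. The face mill's final place.
- round_tray: Shallow open round steel tray, fixed to the router bed, 72 mm in diameter outside, 16 mm high, wall 5 mm (62 mm in diameter inside), floor 5 mm thick. Origin: centre of the underside. The collet chuck's final place.
- block: Flat wooden block, fixed to the router bed, 80 x 80 mm, 16 mm high; the parking spot, taken by the long tool holder at the start. Origin: centre of the underside.
- canister: Open upright grey canister, opaque, fixed to the router bed, 68 mm in diameter outside, 60 mm inside, 80 mm high. Inside is a flat round pad of firm foam whose top lies anywhere from 12 to 40 mm above the canister's underside; it gives 2 mm under the tool holder's weight and 5 mm at most (about 2.5 N per mm). Origin: centre of the underside. The long tool holder's final place, standing on the pad.
- oil_bottle: White plastic oil bottle with a black cap, 48 mm in diameter, 120 mm tall, loose, standing among the places; a bystander to be left where it is. Origin: centre of the underside. All places and the bottle stand on the aluminium router bed, whose top is 20 mm above the bench top (world z = 0.02); low clamps, a spanner, a canister lid and the like (under 30 mm high) lie between them.

How it is judged:
On the way, in this order (a step that is already met when the one before it is completed fails the run):
1. the long tool holder stands upright in the canister, let go (horizontal distance between long_arbor and canister below 0.021 m and z of long_arbor in the frame of canister between 0.002 and 0.048 m and angle between long_arbor's own z axis and vertical below 0.12 rad and contact force between the fingers and long_arbor below 0.2 N and linear speed of long_arbor below 0.03 m/s and angular speed of long_arbor below 0.3 rad/s), for 0.2 s.
2. the face mill or the collet chuck stands upright on the wooden block, let go (((horizontal distance between face_mill and block below 0.038 m and z of face_mill in the frame of block between 0.012 and 0.02 m and angle between face_mill's own z axis and vertical below 0.12 rad and contact force between the fingers and face_mill below 0.2 N and linear speed of face_mill below 0.03 m/s and angular speed of face_mill below 0.3 rad/s) or (horizontal distance between collet_chuck and block below 0.038 m and z of collet_chuck in the frame of block between 0.012 and 0.02 m and angle between collet_chuck's own z axis and vertical below 0.12 rad and contact force between the fingers and collet_chuck below 0.2 N and linear speed of collet_chuck below 0.03 m/s and angular speed of collet_chuck below 0.3 rad/s))), for 0.2 s.
At the end, for the whole second after the job is handed in: The face mill stands on the square tray's floor (within 18 mm of its centre), the collet chuck on the round tray's floor (within 15 mm), the long tool holder on the pad in the canister (within 21 mm of its axis); all upright within 0.12 rad, released and at rest (horizontal distance between face_mill and square_tray below 0.018 m and z of face_mill in the frame of square_tray between 0.002 and 0.009 m and angle between each of face_mill, collet_chuck, long_arbor's own z axis and vertical below 0.12 rad and horizontal distance between collet_chuck and round_tray below 0.015 m and z of collet_chuck in the frame of round_tray between 0.002 and 0.009 m and horizontal distance between long_arbor and canister below 0.021 m and z of long_arbor in the frame of canister between 0.002 and 0.048 m and linear speed of each of face_mill, collet_chuck, long_arbor below 0.03 m/s and angular speed of each of face_mill, collet_chuck, long_arbor below 0.3 rad/s); the robot touches nothing.
It fails at once if the long tool holder dropped into the canister (moving there faster than 0.35 m/s with the fingers off it, as after a fall of some 6 mm) (horizontal distance between long_arbor and canister below 0.034 m and z of long_arbor in the frame of canister below 0.08 m and linear speed of long_arbor above 0.35 m/s and contact force between the fingers and long_arbor below 0.5 N).
It fails at once if the oil bottle pushed more than 25 mm from where it stood, or tipped over (distance of oil_bottle from where it was at the start of the episode above 0.025 m or angle between oil_bottle's own z axis and vertical above 0.5 rad).
It also fails if it takes over 115 s, if anything falls off the work surface, if the arm or the gripper's body presses on something with over 40 N, if the wrist force passes 120 N, or if a joint passes its speed limit or range.

## Working session

There is one attempt and no reset: what is moved stays moved. The work goes in short steps, Python scripts to look and compute and a tool call to move; the robot and the scene stay as the last step left them, time stands still between calls to the robot, and variables do not carry over. Pictures are saved under pics/ and viewed, and the job is handed in when it is done.

Besides the shell and the picture viewer there is one more tool, called after ">>>" as name(argument=value, ...) on one line, values as JSON. send_rows: Moves the arm, as the interface text tells. Its arguments: {"type":"object","properties":{"increments":{"type":"array"}},"required":["increments"]}

```bash
ls; mkdir -p pics; python3 - <<'E'
from bench import robot
import cv2,numpy as np
np.set_printoptions(precision=4,suppress=True)
for n in("scene","top"):
    s=robot.snapshot(n); cv2.imwrite(f"pics/{n}0.png",s["image"][:,:,::-1]); print(s["intrinsics"],s["world_from_camera"])
o=robot.get_obs(); print(o)
E
```

```text
pics
[[368.9999   0.     259.6484]
 [  0.     368.9999 190.8263]
 [  0.       0.       1.    ]] [[ 0.801   0.4025 -0.4432  0.9627]
 [ 0.5986 -0.5537  0.5789 -0.5027]
 [-0.0124 -0.729  -0.6844  0.6579]
 [ 0.      0.      0.      1.    ]]
[[467.6294   0.     258.9501]
 [  0.     467.6294 194.5803]
 [  0.       0.       1.    ]] [[-0.0013 -0.9809  0.1947  0.3707]
 [-0.9996  0.0065  0.0261 -0.0055]
 [-0.0269 -0.1946 -0.9805  1.1039]
 [ 0.      0.      0.      1.    ]]
{'time': 0.1, 'joint_positions': array([-1.3901,  0.0879,  1.3721, -0.    ,  1.6836, -0.1031]), 'qvel': array([ 0.003 , -0.0023, -0.0027,  0.0009, -0.0004,  0.0009]), 'joint_torque': array([  0.0021, -34.1253, -30.3301,   0.0719,   0.0304,  -0.0001]), 'tool_pos': array([ 0.1539, -0.5275,  0.2044]), 'ee_rot': array([-1.663 ,  1.5688,  1.7624]), 'wrist_force': array([ 0.4883,  0.5468, -0.0153]), 'wrist_torque': array([-0.0305,  0.0193,  0.0354]), 'width': 0.09367468695249936}
```

View pics/scene0.png

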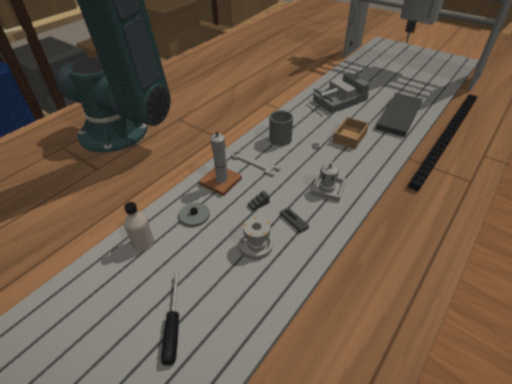

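View pics/top0.png

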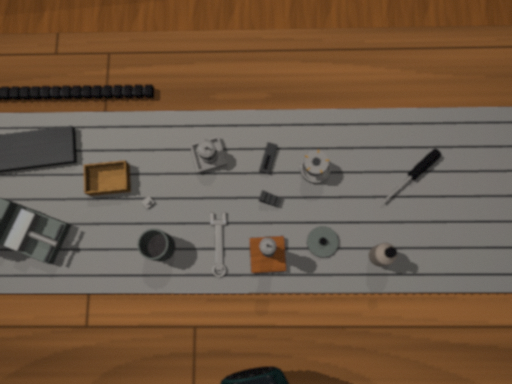

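The scene shows the face mill in the round tray (top ~316,167), the chuck in the square tray (~208,152), the arbor on the block (~267,250), the canister (~157,245) and the bottle (~383,254). I'll zoom in for measurements.

```bash
python3 - <<'E'
import cv2
t=cv2.imread("pics/top0.png"); s=cv2.imread("pics/scene0.png")
a=cv2.resize(t[125:285,130:350],None,fx=3.6,fy=3.6,interpolation=cv2.INTER_CUBIC); cv2.imwrite("pics/topz.png",a)
b=cv2.resize(s[100:265,175:360],None,fx=3.6,fy=3.6,interpolation=cv2.INTER_CUBIC); cv2.imwrite("pics/scz.png",b)
E
```

```text
(no output)
```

View pics/topz.png

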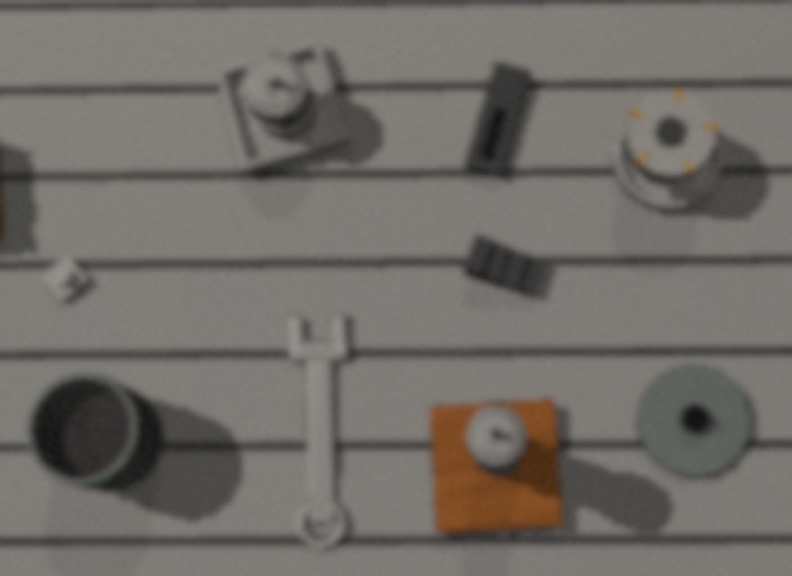

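View pics/scz.png

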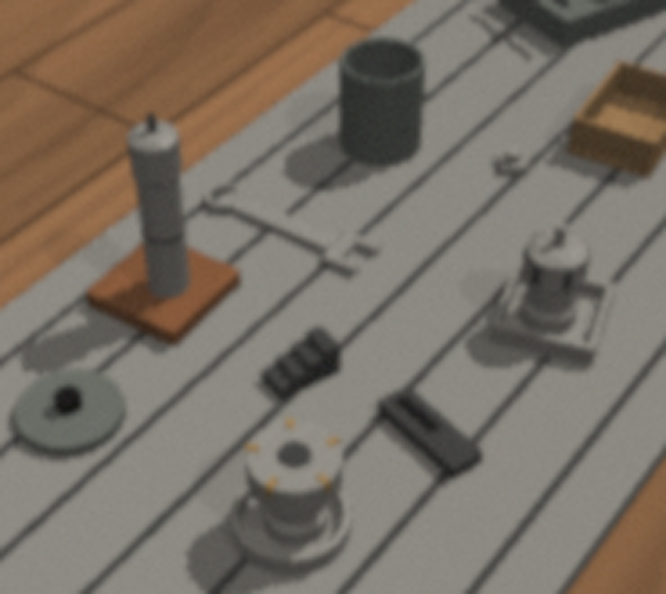

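```bash
cat > h.py <<'E'
import numpy as np,cv2
from bench import robot
np.set_printoptions(precision=4,suppress=True)
CAL={"scene":(np.array([[368.9999,0,259.6484],[0,368.9999,190.8263],[0,0,1]]),np.array([[0.801,0.4025,-0.4432,0.9627],[0.5986,-0.5537,0.5789,-0.5027],[-0.0124,-0.729,-0.6844,0.6579]])),
"top":(np.array([[467.6294,0,258.9501],[0,467.6294,194.5803],[0,0,1]]),np.array([[-0.0013,-0.9809,0.1947,0.3707],[-0.9996,0.0065,0.0261,-0.0055],[-0.0269,-0.1946,-0.9805,1.1039]]))}
def ray(v,uv,z):
    K,T=CAL[v]; d=T[:,:3]@np.linalg.solve(K,[uv[0],uv[1],1]); o=T[:,3]
    return (o+d*(z-o[2])/d[2])[:2]
def tz(x,y): return (x/3.6+130-.36,y/3.6+125-.36)
def sz(x,y): return (x/3.6+175-.36,y/3.6+100-.36)
def st():
    o=robot.get_obs(); print(o["time"],"tcp",o["tool_pos"],"rot",o["ee_rot"],"F",o["wrist_force"],"w",o["width"],"q",o["joint_positions"])
E
python3 - <<'E'
from h import *
for n,t,s,z in [("arbor",(497,438),(154,137),.164),("mill",(672,132),(295,455),.08),("chuck",(276,90),(556,245),.087),("can",(85,432),(382,63),.10)]:
    print(n,ray("top",tz(*t),z),ray("scene",sz(*s),z))
c=[ray("top",tz(*p),.036) for p in[(432,407),(555,400),(562,527),(438,532)]];print("block",np.mean(c,0),c)
c=[ray("scene",sz(*p),.036) for p in[(90,295),(137,247),(240,275),(175,335)]];print("block s",np.mean(c,0),c)
c=[ray("top",tz(*p),.036) for p in[(328,48),(222,75),(255,172),(350,145)]];print("sq",np.mean(c,0),c)
c=[ray("scene",sz(*p),.036) for p in[(487,312),(610,285),(590,355)]];print("sq s",(c[0]+c[1])/2,c)
print("round",ray("top",tz(668,157),.036), ray("scene",sz(291,515),.036))
print("bottle cap",ray("top",(390,252),.14),ray("scene",(130,209),.14))
img=cv2.imread("pics/top0.png")
hsv=cv2.cvtColor(img,cv2.COLOR_BGR2HSV)
m=((hsv[...,1]>120)&(hsv[...,0]<20)).astype(np.uint8); m[:230]=0;m[290:]=0;m[:,:240]=0;m[:,295:]=0
k,_=cv2.findContours(m,cv2.RETR_EXTERNAL,cv2.CHAIN_APPROX_NONE);k=max(k,key=cv2.contourArea);r=cv2.minAreaRect(k);print(r,ray("top",r[0],.036))
E
```

```text
arbor [0.4515 0.0021] [0.4561 0.0015]
mill [ 0.6497 -0.1079] [ 0.6473 -0.1032]
chuck [0.6773 0.1409] [0.6798 0.1441]
can [0.4615 0.2494] [0.4687 0.2456]
block [0.4448 0.0034] [array([0.4823, 0.0444]), array([ 0.4864, -0.0338]), array([ 0.4068, -0.0372]), array([0.4039, 0.0404])]
block s [ 0.451  -0.0033] [array([ 0.4163, -0.0388]), array([0.4075, 0.0202]), array([0.4884, 0.0402]), array([ 0.4917, -0.0346])]
sq [0.6791 0.1395] [array([0.7214, 0.1141]), array([0.7034, 0.1844]), array([0.637 , 0.1609]), array([0.6547, 0.0987])]
sq s [0.6791 0.1476] [array([0.6514, 0.1101]), array([0.7068, 0.1852]), array([0.7288, 0.1139])]
round [ 0.6449 -0.1092] [ 0.6499 -0.112 ]
bottle cap [ 0.4411 -0.2467] [ 0.4529 -0.2558]
((267.41162109375, 254.3204345703125), (35.16185760498047, 34.320919036865234), 86.98721313476562) [0.4443 0.0039]
```

```bash
cat >> h.py <<'E'
from scipy.spatial.transform import Rotation as Ro
def R():
    r=robot.get_obs()["ee_rot"]; return Ro.from_euler("xyz",r).as_matrix()
def to(x,y,z,gz=True):
    "tool shift to bring TCP (grasp point if gz) to world x,y,z"
    o=robot.get_obs(); t=np.array([x,y,z-(.019 if gz else 0)]); print("shift",R().T@(t-o["tool_pos"]))
E
python3 - <<'E'
from h import *
print(R()); to(.4525,.002,.26); to(.4525,.002,.15)
E
```

```text
[[-0.0004  0.28   -0.96  ]
 [ 0.0019 -0.96   -0.28  ]
 [-1.     -0.002  -0.0002]]
shift [-0.0357 -0.4248 -0.4349]
shift [ 0.0743 -0.4246 -0.4349]
```

>>> send_rows(increments=[[1, -0.01, -0.025, -0.025, 0], [1, -0.025, -0.053, -0.053, 0], [1, -0.036, -0.08, -0.081, 0], [1, -0.036, -0.108, -0.11, 0], [1, -0.036, -0.136, -0.14, 0]])

```text
time: 0.52
tool_pos: [0.2508, -0.3569, 0.242]
ee_rot: [1.884, 1.569, -0.975]
wrist_force: [0.6, 0.4, -0.7]
width: 0.0941
```

>>> send_rows(increments=[[1, 0, -0.028, -0.028, 0], [1, 0, -0.056, -0.057, 0], [1, 0, -0.084, -0.086, 0], [1, 0, -0.112, -0.115, 0], [1, 0, -0.14, -0.143, 0]])

```text
time: 0.93
tool_pos: [0.3487, -0.1818, 0.2412]
ee_rot: [2.992, 1.571, 0.134]
wrist_force: [0.1, -0.6, -0.3]
width: 0.0939
```

```bash
python3 - <<'E'
from h import *
st(); to(.4525,.002,.26)
E
```

```text
0.9333 tcp [ 0.3487 -0.1818  0.2412] rot [2.9919 1.5707 0.1337] F [ 0.1468 -0.5633 -0.2715] w 0.0938929459497106 q [-0.6251 -0.272   1.6308  0.0001  1.7827  0.6623]
shift [ 0.0002 -0.1475 -0.151 ]
```

>>> send_rows(increments=[[1, 0, -0.028, -0.028, 0], [1, 0, -0.056, -0.057, 0], [1, 0, -0.084, -0.086, 0], [1, 0, -0.112, -0.115, 0], [1, 0, -0.14, -0.143, 0]])

```text
time: 1.35
tool_pos: [0.4468, -0.0072, 0.2411]
ee_rot: [0.501, 1.57, -2.357]
wrist_force: [0.5, -0.2, 0.1]
width: 0.0943
```

```bash
python3 - <<'E'
from h import *
for n in("scene","top"):
    s=robot.snapshot(n); cv2.imwrite(f"pics/{n}1.png",cv2.resize(s["image"][100:300,130:350] if n=="top" else s["image"][60:260,120:340],None,fx=2.7,fy=2.7,interpolation=cv2.INTER_CUBIC)[:,:,::-1])
st(); to(.4525,.002,.26)
E
```

```text
1.45 tcp [ 0.4475 -0.0046  0.2404] rot [-1.3129  1.5682  2.1211] F [-0.4547 -0.9926 -0.2729] w 0.09391588431374277 q [-0.1387 -0.1461  1.5294  0.0021  1.76    1.1401]
shift [-0.0006 -0.0049 -0.0067]
```

View pics/scene1.png

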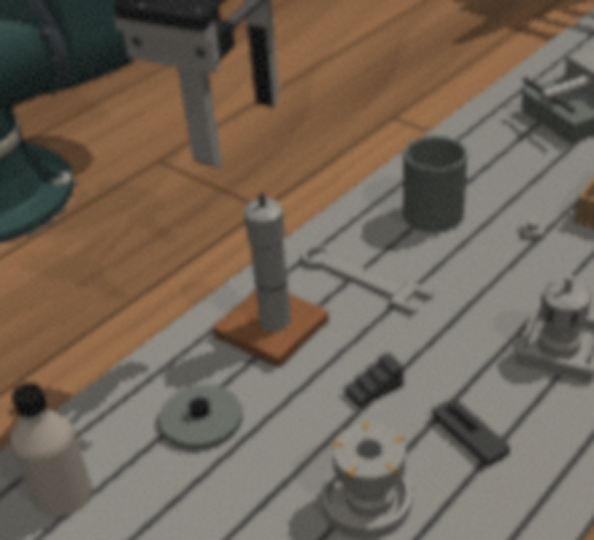

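View pics/top1.png

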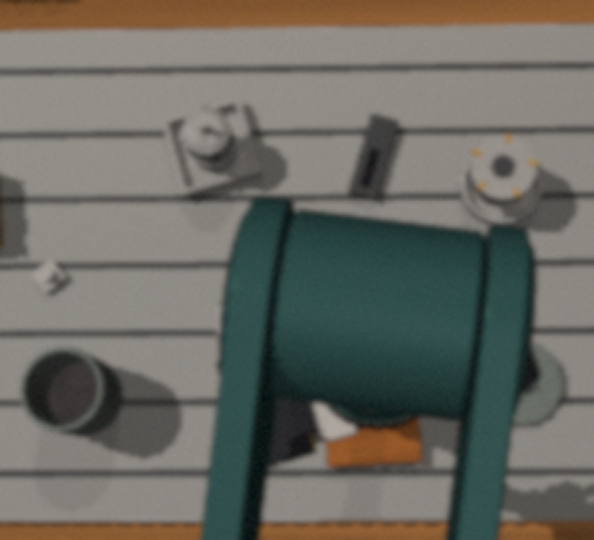

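```bash
python3 - <<'E'
from h import *
for z in (.2404,): print(ray("scene",(235.5/2.7+120-.3,133/2.7+60-.3),z))
for p in[(207,163),(192,158),(220,158),(264,103),(253,97),(277,104)]: print(p,ray("scene",(p[0]/2.7+119.7,p[1]/2.7+59.7),.2404))
# arbor axis at nut top again: 
E
```

```text
[ 0.4442 -0.0088]
(207, 163) [ 0.4565 -0.0545]
(192, 158) [ 0.442  -0.0561]
(220, 158) [ 0.4597 -0.0434]
(264, 103) [0.4308 0.0408]
(253, 97) [0.4164 0.043 ]
(277, 104) [0.4408 0.0459]
```

>>> send_rows(increments=[[1, 0, -0.004, -0.007, 0], [1, 0.02, -0.004, -0.007, 0], [1, 0.05, -0.004, -0.007, 0], [1, 0.08, -0.004, -0.007, 0], [1, 0.08, -0.004, -0.007, 0]])

```text
time: 1.87
tool_pos: [0.4475, -0.0043, 0.1546]
ee_rot: [-0.373, 1.557, 3.05]
wrist_force: [-1.0, -0.6, -1.0]
width: 0.0942
```

```bash
python3 - <<'E'
from h import *
n="scene";s=robot.snapshot(n); cv2.imwrite(f"pics/{n}2.png",cv2.resize(s["image"][80:220,140:300],None,fx=4,fy=4,interpolation=cv2.INTER_CUBIC)[:,:,::-1])
st(); to(.4535,.002,.15)
E
```

```text
1.9167 tcp [ 0.4493 -0.0044  0.158 ] rot [-0.3693  1.5625  3.0537] F [0.8462 0.5496 0.0325] w 0.0938504901194595 q [-0.1359 -0.1189  1.6679 -0.0004  1.6008  1.1535]
shift [ 0.027  -0.0049 -0.0061]
```

View pics/scene2.png

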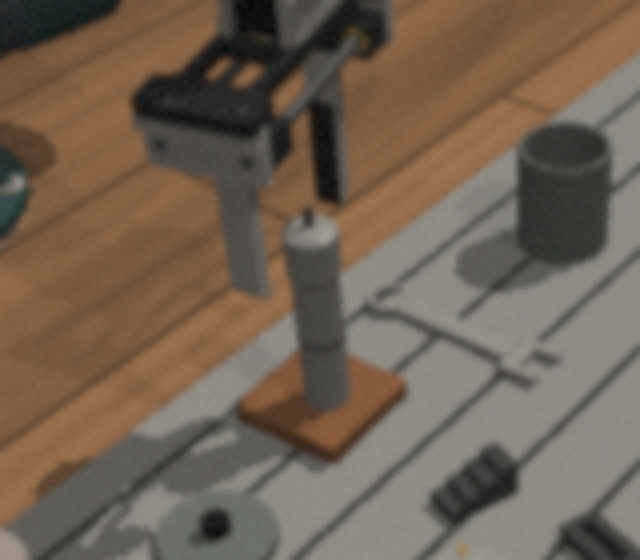

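>>> send_rows(increments=[[1, 0, 0, 0, 0], [1, 0, 0, 0, 0], [1, 0, 0, 0, 0]])

```text
time: 2.17
tool_pos: [0.4536, -0.0042, 0.1641]
ee_rot: [2.702, 1.566, -0.157]
wrist_force: [-0.3, 0.8, -0.1]
width: 0.0938
```

```bash
python3 - <<'E'
from h import *
st(); to(.4535,.002,.15);
f=lambda p:(p[0]/4+140-.37,p[1]/4+80-.37)
for p,z in[((252,295),.156),((330,200),.156),((291,247),.156),((291,247),.158),((313,235),.164)]:print(ray("scene",f(p),z))
E
```

```text
2.1667 tcp [ 0.4536 -0.0042  0.1641] rot [ 2.7021  1.566  -0.1566] F [-0.2527  0.8323 -0.0672] w 0.0938295144822882 q [-0.1343 -0.1219  1.6584 -0.0001  1.6003  1.1536]
shift [ 0.0331 -0.006  -0.0015]
[ 0.4614 -0.0552]
[0.4348 0.0417]
[ 0.4483 -0.0083]
[ 0.4503 -0.0102]
[0.4588 0.0001]
```

>>> send_rows(increments=[[1, 0.01, -0.005, -0.002, 0], [1, 0.02, -0.005, -0.002, 0], [1, 0.033, -0.005, -0.002, 0], [1, 0.033, -0.005, -0.002, 0], [1, 0.033, -0.005, -0.002, 0]])

```text
time: 2.58
tool_pos: [0.4517, 0.0021, 0.1272]
ee_rot: [-0.374, 1.568, 3.052]
wrist_force: [-0.4, 0.1, 0.8]
width: 0.0936
```

```bash
python3 - <<'E'
from h import *
n="scene";s=robot.snapshot(n); cv2.imwrite(f"pics/{n}3.png",cv2.resize(s["image"][80:220,140:300],None,fx=4,fy=4,interpolation=cv2.INTER_CUBIC)[:,:,::-1])
st(); to(.4545,.001,.15)
E
```

```text
2.6333 tcp [0.4523 0.002  0.1281] rot [-0.3167  1.5699  3.1089] F [0.0427 0.2497 0.1171] w 0.09403157631334777 q [-0.1211 -0.1033  1.7138 -0.0001  1.532   1.1657]
shift [-0.0029  0.0015 -0.0018]
```

View pics/scene3.png

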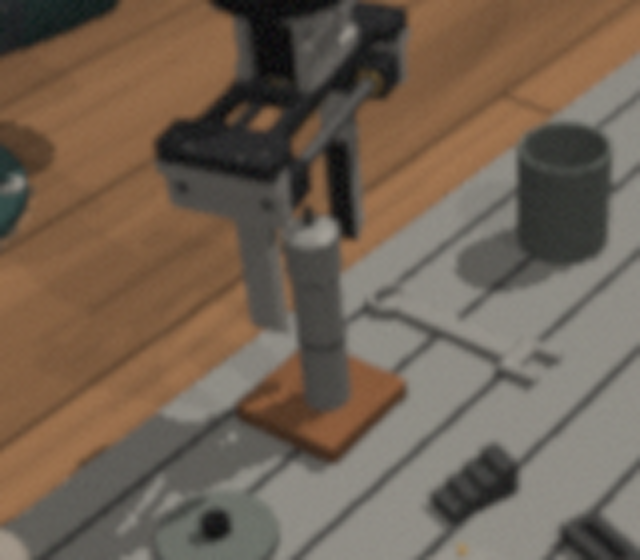

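>>> send_rows(increments=[[0, 0, 0, 0, 0], [0, 0, 0, 0, 0], [-0.1, 0, 0, 0, 0], [-0.2, 0, 0, 0, 0], [-0.25, 0, 0, 0, 0]])

```text
time: 3.05
tool_pos: [0.4528, 0.0017, 0.1288]
ee_rot: [2.627, 1.57, -0.231]
wrist_force: [-0.2, -0.3, 0.1]
width: 0.0639
```

>>> send_rows(increments=[[-0.3, 0, 0, 0, 0], [-0.4, 0, 0, 0, 0], [-1, 0, 0, 0, 0], [-1, 0, 0, 0, 0], [-1, 0, 0, 0, 0]])

```text
time: 3.47
tool_pos: [0.4525, 0.0021, 0.1284]
ee_rot: [-1.445, 1.57, 1.981]
wrist_force: [1.0, 1.3, -0.2]
width: 0.0332
```

```bash
python3 - <<'E'
from h import *
n="scene";s=robot.snapshot(n); cv2.imwrite(f"pics/{n}4.png",cv2.resize(s["image"][80:220,140:300],None,fx=4,fy=4,interpolation=cv2.INTER_CUBIC)[:,:,::-1])
st()
E
```

```text
3.5167 tcp [0.4525 0.0021 0.1284] rot [-1.5264  1.5701  1.8992] F [-0.0852  1.2847  1.2113] w 0.03339013851927232 q [-0.1212 -0.1037  1.7135  0.0007  1.5321  1.1656]
```

View pics/scene4.png

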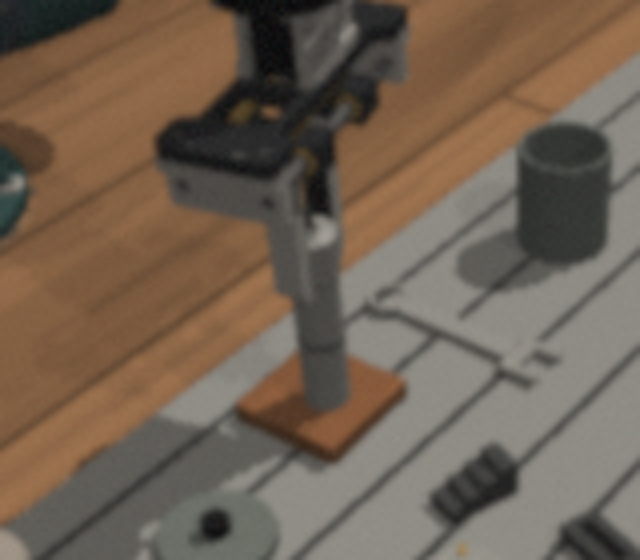

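>>> send_rows(increments=[[-1, -0.01, 0, 0, 0], [-1, -0.03, 0, 0, 0], [-1, -0.06, 0, 0, 0], [-1, -0.09, 0, 0, 0], [-1, -0.11, 0, 0, 0]])

```text
time: 3.93
tool_pos: [0.4528, 0.0016, 0.2409]
ee_rot: [2.478, 1.569, -0.379]
wrist_force: [1.1, -0.0, -4.3]
width: 0.0332
```

```bash
python3 - <<'E'
from h import *
n="scene";s=robot.snapshot(n); cv2.imwrite(f"pics/{n}5.png",cv2.resize(s["image"][50:220,140:300],None,fx=3.5,fy=3.5,interpolation=cv2.INTER_CUBIC)[:,:,::-1])
st();print(R());to(.4635,.248,.245,False)
E
```

```text
3.9833 tcp [0.4546 0.0014 0.245 ] rot [ 2.6837  1.5616 -0.1742] F [ 2.0183  0.3095 -0.4787] w 0.03353998202434242 q [-0.1214 -0.1385  1.5137 -0.0005  1.7572  1.1656]
[[ 0.009   0.2799 -0.96  ]
 [-0.0016 -0.96   -0.2799]
 [-1.      0.0041 -0.0082]]
shift [-0.0003 -0.2343 -0.0776]
```

View pics/scene5.png

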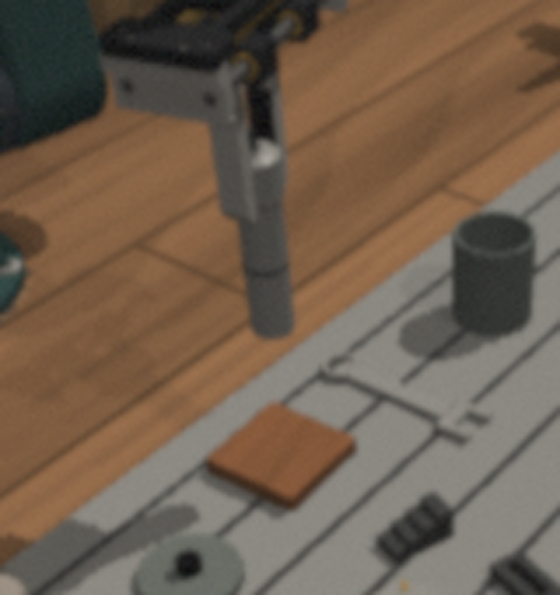

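>>> send_rows(increments=[[-1, 0, -0.015, -0.005, 0], [-1, 0, -0.045, -0.015, 0], [-1, 0, -0.08, -0.027, 0], [-1, 0, -0.115, -0.039, 0], [-1, 0, -0.15, -0.051, 0]])

```text
time: 4.4
tool_pos: [0.4587, 0.1612, 0.2368]
ee_rot: [0.097, 1.568, -2.762]
wrist_force: [0.6, 0.1, -4.1]
width: 0.0333
```

>>> send_rows(increments=[[-1, 0, -0.025, -0.009, 0], [-1, 0, -0.05, -0.017, 0], [-1, 0, -0.07, -0.024, 0], [-1, 0, -0.083, -0.029, 0], [-1, 0, -0.083, -0.029, 0]])

```text
time: 4.82
tool_pos: [0.4635, 0.25, 0.2365]
ee_rot: [-0.213, 1.568, -3.067]
wrist_force: [-0.8, -1.1, -5.2]
width: 0.0332
```

>>> send_rows(increments=[[-1, 0, 0, 0, 0], [-1, 0, 0, 0, 0], [-1, 0, 0, 0, 0]])

```text
time: 5.07
tool_pos: [0.4642, 0.2466, 0.2383]
ee_rot: [0.979, 1.57, -1.88]
wrist_force: [-0.2, -1.0, -4.7]
width: 0.0337
```

```bash
python3 - <<'E'
from h import *
for n in("scene","top"):
    s=robot.snapshot(n); cv2.imwrite(f"pics/{n}6.png",cv2.resize(s["image"][140:300,80:300] if n=="top" else s["image"][0:160,200:360],None,fx=3.6,fy=3.6,interpolation=cv2.INTER_CUBIC)[:,:,::-1])
st();to(.4635,.248,.24,False)
E
```

```text
5.1667 tcp [0.4643 0.2468 0.2386] rot [ 1.8012  1.5703 -1.0583] F [ 0.0501  0.1142 -5.2012] w 0.03304931511939032 q [ 0.3809  0.0291  1.3668 -0.0005  1.7456  1.6696]
shift [-0.0014 -0.0014  0.0005]
```

View pics/scene6.png

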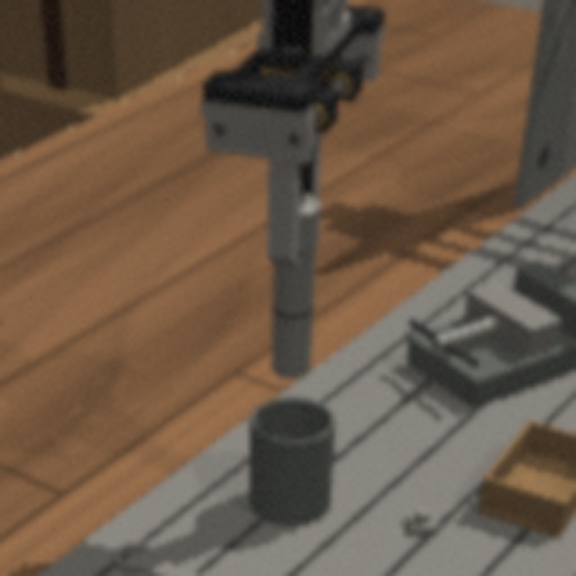

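View pics/top6.png

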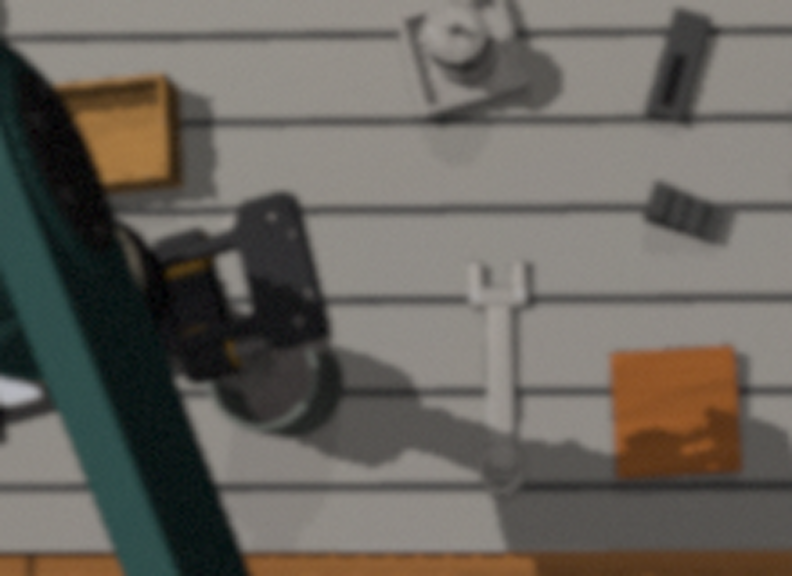

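```bash
python3 - <<'E'
from h import *
f=lambda p:(p[0]/3.6+200-.36,p[1]/3.6-.36)
print(ray("scene",f((291,362)),.146),ray("scene",f((291,421)),.1))
E
```

```text
[0.4601 0.2546] [0.4664 0.2476]
```

>>> send_rows(increments=[[-1, 0.01, 0.004, -0.002, 0], [-1, 0.022, 0.004, -0.002, 0], [-1, 0.036, 0.004, -0.002, 0], [-1, 0.036, 0.004, -0.002, 0], [-1, 0.036, 0.004, -0.002, 0]])

```text
time: 5.58
tool_pos: [0.4662, 0.2438, 0.2003]
ee_rot: [0.132, 1.566, -2.727]
wrist_force: [-0.3, 0.3, -4.0]
width: 0.0331
```

```bash
python3 - <<'E'
from h import *
for n in("scene","top"):
    s=robot.snapshot(n); cv2.imwrite(f"pics/{n}7.png",cv2.resize(s["image"][200:270,130:210] if n=="top" else s["image"][60:150,240:320],None,fx=6,fy=6,interpolation=cv2.INTER_CUBIC)[:,:,::-1])
st()
E
```

```text
5.6833 tcp [0.4673 0.2445 0.2025] rot [2.8672 1.5705 0.0092] F [ 0.7569 -0.0877 -3.9416] w 0.0332749245458026 q [ 0.3746  0.0373  1.4292 -0.0001  1.6749  1.6617]
```

View pics/scene7.png

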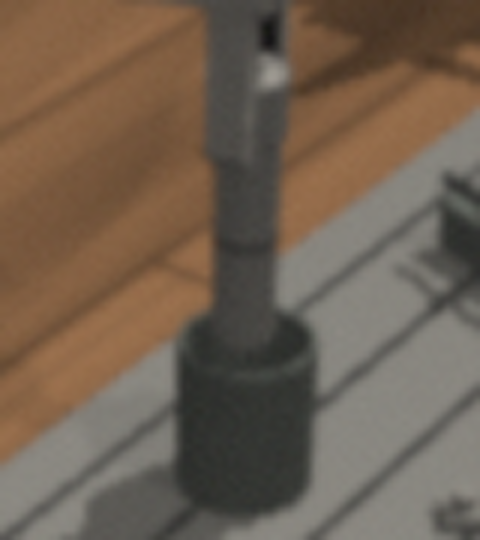

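View pics/top7.png

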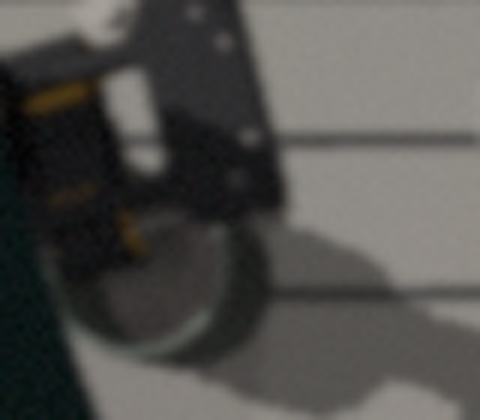

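>>> send_rows(increments=[[-1, 0.008, -0.002, 0.001, 0], [-1, 0.017, -0.002, 0.001, 0], [-1, 0.026, -0.002, 0.001, 0], [-1, 0.026, -0.002, 0.001, 0]])

```text
time: 6.02
tool_pos: [0.4642, 0.2457, 0.1734]
ee_rot: [0.128, 1.566, -2.73]
wrist_force: [-0.1, 1.1, -6.3]
width: 0.0334
```

```bash
python3 - <<'E'
from h import *
for n in("scene",):
    s=robot.snapshot(n); cv2.imwrite(f"pics/{n}8.png",cv2.resize(s["image"][60:150,240:320],None,fx=6,fy=6,interpolation=cv2.INTER_CUBIC)[:,:,::-1])
st()
E
```

```text
6.0667 tcp [0.4645 0.2458 0.1743] rot [ 0.1226  1.5667 -2.7351] F [-0.8582  0.4016 -5.1705] w 0.03317699064169851 q [ 0.3789  0.0441  1.4779 -0.0001  1.6237  1.6658]
```

View pics/scene8.png

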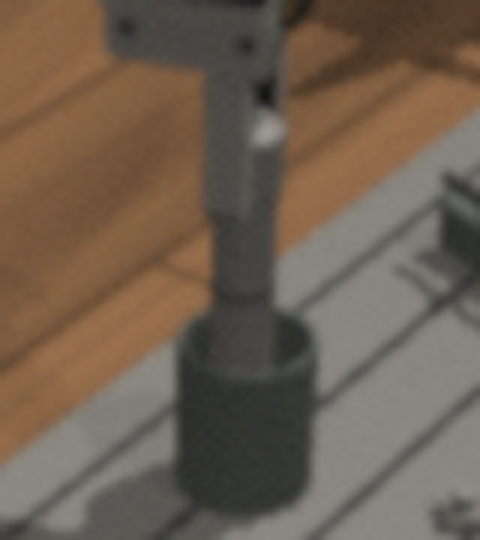

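>>> send_rows(increments=[[-1, 0.006, 0, 0, 0], [-1, 0.012, 0, 0, 0], [-1, 0.016, 0, 0, 0], [-1, 0.016, 0, 0, 0], [-1, 0.016, 0, 0, 0]])

```text
time: 6.48
tool_pos: [0.4655, 0.2461, 0.16]
ee_rot: [0.211, 1.57, -2.647]
wrist_force: [0.5, 0.5, -3.8]
width: 0.0332
```

>>> send_rows(increments=[[-1, 0.001, 0, 0, 0], [-1, 0.002, 0, 0, 0], [-1, 0.003, 0, 0, 0], [-1, 0.004, 0, 0, 0], [-1, 0.004, 0, 0, 0]])

```text
time: 6.9
tool_pos: [0.4656, 0.2462, 0.1562]
ee_rot: [0.29, 1.57, -2.567]
wrist_force: [0.3, 0.7, -4.7]
width: 0.0332
```

>>> send_rows(increments=[[-1, 0.001, 0, 0, 0], [-1, 0.002, 0, 0, 0], [-1, 0.003, 0, 0, 0], [-1, 0.004, 0, 0, 0], [-1, 0.004, 0, 0, 0]])

```text
time: 7.32
tool_pos: [0.4655, 0.2461, 0.1521]
ee_rot: [0.254, 1.57, -2.604]
wrist_force: [-0.3, -0.4, -4.9]
width: 0.0335
```

>>> send_rows(increments=[[-1, 0.001, 0, 0, 0], [-1, 0.002, 0, 0, 0], [-1, 0.003, 0, 0, 0], [-1, 0.003, 0, 0, 0], [-1, 0.003, 0, 0, 0]])

```text
time: 7.73
tool_pos: [0.4656, 0.2462, 0.1493]
ee_rot: [0.377, 1.571, -2.481]
wrist_force: [0.5, 0.2, -4.8]
width: 0.033
```

>>> send_rows(increments=[[-1, 0.001, 0, 0, 0], [-1, 0.002, 0, 0, 0], [-1, 0.003, 0, 0, 0], [-1, 0.003, 0, 0, 0], [-1, 0.003, 0, 0, 0]])

```text
time: 8.15
tool_pos: [0.4656, 0.2462, 0.1463]
ee_rot: [0.367, 1.57, -2.491]
wrist_force: [-0.1, 0.7, -4.0]
width: 0.0334
```

>>> send_rows(increments=[[-1, 0.001, 0, 0, 0], [-1, 0.002, 0, 0, 0], [-1, 0.003, 0, 0, 0], [-1, 0.003, 0, 0, 0], [-1, 0.003, 0, 0, 0]])

```text
time: 8.57
tool_pos: [0.4656, 0.2462, 0.1433]
ee_rot: [0.342, 1.57, -2.516]
wrist_force: [0.3, -0.7, -4.6]
width: 0.0332
```

>>> send_rows(increments=[[-1, 0.001, 0, 0, 0], [-1, 0.002, 0, 0, 0], [-1, 0.003, 0, 0, 0], [-1, 0.003, 0, 0, 0], [-1, 0.003, 0, 0, 0]])

```text
time: 8.98
tool_pos: [0.4656, 0.2462, 0.1403]
ee_rot: [0.342, 1.57, -2.515]
wrist_force: [0.4, -0.2, -3.9]
width: 0.0333
```

>>> send_rows(increments=[[-1, 0.001, 0, 0, 0], [-1, 0.002, 0, 0, 0], [-1, 0.002, 0, 0, 0], [-1, 0.002, 0, 0, 0], [-1, 0.002, 0, 0, 0]])

```text
time: 9.4
tool_pos: [0.4657, 0.2462, 0.1384]
ee_rot: [1.178, 1.571, -1.68]
wrist_force: [0.7, -0.3, -4.7]
width: 0.0333
```

>>> send_rows(increments=[[-1, 0.001, 0, 0, 0], [-1, 0.002, 0, 0, 0], [-1, 0.003, 0, 0, 0], [-1, 0.003, 0, 0, 0], [-1, 0.003, 0, 0, 0]])

```text
time: 9.82
tool_pos: [0.4656, 0.2462, 0.1353]
ee_rot: [0.364, 1.57, -2.493]
wrist_force: [0.3, -0.9, -4.5]
width: 0.0331
```

>>> send_rows(increments=[[-1, 0.001, 0, 0, 0], [-1, 0.002, 0, 0, 0], [-1, 0.002, 0, 0, 0], [-1, 0.002, 0, 0, 0], [-1, 0.002, 0, 0, 0]])

```text
time: 10.23
tool_pos: [0.4657, 0.2462, 0.1334]
ee_rot: [1.248, 1.571, -1.609]
wrist_force: [0.3, -0.0, -4.4]
width: 0.0335
```

>>> send_rows(increments=[[-1, 0.001, 0, 0, 0], [-1, 0.002, 0, 0, 0], [-1, 0.003, 0, 0, 0], [-1, 0.003, 0, 0, 0], [-1, 0.003, 0, 0, 0]])

```text
time: 10.65
tool_pos: [0.4656, 0.2462, 0.1303]
ee_rot: [0.304, 1.57, -2.554]
wrist_force: [-0.8, 0.8, -5.3]
width: 0.0332
```

>>> send_rows(increments=[[-1, 0.001, 0, 0, 0], [-1, 0.002, 0, 0, 0], [-1, 0.002, 0, 0, 0], [-1, 0.002, 0, 0, 0], [-1, 0.002, 0, 0, 0]])

```text
time: 11.07
tool_pos: [0.4657, 0.2462, 0.1284]
ee_rot: [1.218, 1.571, -1.64]
wrist_force: [-0.4, 0.0, -5.4]
width: 0.0336
```

>>> send_rows(increments=[[-1, 0.001, 0, 0, 0], [-1, 0.002, 0, 0, 0], [-1, 0.003, 0, 0, 0], [-1, 0.003, 0, 0, 0], [-1, 0.003, 0, 0, 0]])

```text
time: 11.48
tool_pos: [0.4656, 0.2462, 0.1253]
ee_rot: [0.279, 1.57, -2.578]
wrist_force: [0.2, 0.5, -3.8]
width: 0.0331
```

>>> send_rows(increments=[[-1, 0.001, 0, 0, 0], [-1, 0.002, 0, 0, 0], [-1, 0.002, 0, 0, 0], [-1, 0.002, 0, 0, 0], [-1, 0.002, 0, 0, 0]])

```text
time: 11.9
tool_pos: [0.4659, 0.2463, 0.1239]
ee_rot: [3.088, 1.57, 0.23]
wrist_force: [0.9, -0.3, -2.9]
width: 0.0336
```

Contact may be starting: the force is at −2.9 N and the tool sank less than commanded. I'll go on in 1 mm steps.

>>> send_rows(increments=[[-1, 0.001, 0, 0, 0], [-1, 0.001, 0, 0, 0], [-1, 0.001, 0, 0, 0], [-1, 0.001, 0, 0, 0]])

```text
time: 12.23
tool_pos: [0.4659, 0.2463, 0.1229]
ee_rot: [3.125, 1.57, 0.267]
wrist_force: [0.1, 0.5, -0.9]
width: 0.0334
```

>>> send_rows(increments=[[-1, 0.001, 0, 0, 0], [-1, 0.001, 0, 0, 0], [-1, 0.001, 0, 0, 0], [-1, 0.001, 0, 0, 0]])

```text
time: 12.57
tool_pos: [0.466, 0.2463, 0.122]
ee_rot: [-3.14, 1.57, 0.285]
wrist_force: [-0.9, -1.0, 2.4]
width: 0.0332
```

Contact is clear: the force rose from −4.5 to +2.4 N. Now I'll release.

>>> send_rows(increments=[[-1, -0.0005, 0, 0, 0], [-0.2, -0.0005, 0, 0, 0], [-0.1, -0.0005, 0, 0, 0], [0.2, -0.0005, 0, 0, 0], [0.6, -0.0005, 0, 0, 0]])

```text
time: 12.98
tool_pos: [0.4655, 0.2461, 0.1216]
ee_rot: [0.216, 1.57, -2.641]
wrist_force: [0.0, -0.3, 0.2]
width: 0.052
```

>>> send_rows(increments=[[1, 0, 0, 0, 0], [1, 0, 0, 0, 0], [1, 0, 0, 0, 0]])

```text
time: 13.23
tool_pos: [0.4656, 0.2462, 0.1219]
ee_rot: [0.611, 1.571, -2.247]
wrist_force: [-0.4, -0.1, 0.5]
width: 0.0725
```

```bash
python3 - <<'E'
from h import *
for n in("scene",):
    s=robot.snapshot(n); cv2.imwrite(f"pics/{n}9.png",cv2.resize(s["image"][40:150,230:330],None,fx=5,fy=5,interpolation=cv2.INTER_CUBIC)[:,:,::-1])
st()
E
```

```text
13.2833 tcp [0.4657 0.2462 0.1219] rot [ 0.6339  1.5706 -2.2239] F [-0.9614  0.0451 -0.2552] w 0.07629348093386401 q [ 0.3787  0.0674  1.5585 -0.0001  1.5158  1.6657]
```

View pics/scene9.png

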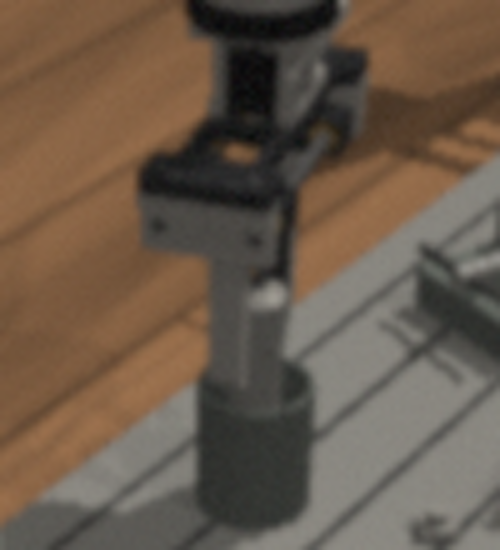

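>>> send_rows(increments=[[1, 0, 0, 0, 0], [1, 0, 0, 0, 0], [1, -0.03, 0, 0, 0], [1, -0.06, 0, 0, 0], [1, -0.09, 0, 0, 0]])

```text
time: 13.7
tool_pos: [0.4651, 0.246, 0.2123]
ee_rot: [0.128, 1.569, -2.73]
wrist_force: [0.0, 0.4, 0.3]
width: 0.0942
```

>>> send_rows(increments=[[1, 0, 0, 0, 0], [1, 0, 0, 0, 0], [1, 0, 0, 0, 0]])

```text
time: 13.95
tool_pos: [0.4654, 0.2461, 0.2112]
ee_rot: [0.204, 1.57, -2.654]
wrist_force: [-0.1, 0.7, -0.7]
width: 0.0941
```

```bash
python3 - <<'E'
from h import *
for n in("scene",):
    s=robot.snapshot(n); cv2.imwrite(f"pics/{n}10.png",cv2.resize(s["image"][40:150,230:330],None,fx=5,fy=5,interpolation=cv2.INTER_CUBIC)[:,:,::-1])
st(); print(R()); to(.6785,.142,.205,False)
E
```

```text
14.0 tcp [0.4649 0.2459 0.2103] rot [ 0.1263  1.5679 -2.7315] F [-0.2133 -0.4173 -0.6027] w 0.09397360248169183 q [ 0.3788  0.0349  1.4164 -0.0001  1.6931  1.6658]
[[-0.0026  0.28   -0.96  ]
 [-0.0011 -0.96   -0.28  ]
 [-1.      0.0004  0.0029]]
shift [ 0.0048  0.1596 -0.1759]
```

View pics/scene10.png

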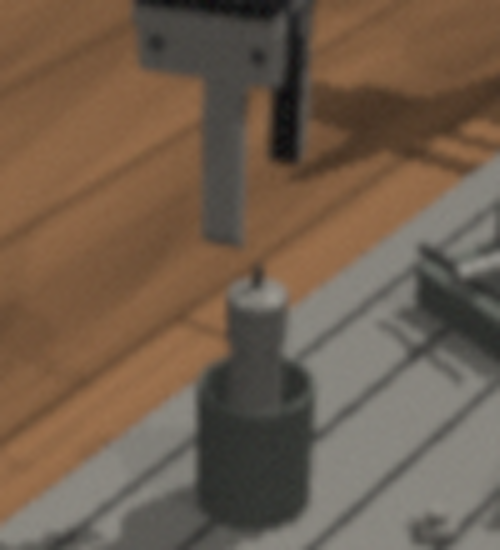

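The arbor stands upright in the canister, let go. Next is the chuck.

>>> send_rows(increments=[[1, 0, 0.015, -0.016, 0], [1, 0, 0.04, -0.044, 0], [1, 0, 0.065, -0.072, 0], [1, 0, 0.09, -0.099, 0], [1, 0, 0.115, -0.127, 0]])

```text
time: 14.42
tool_pos: [0.6201, 0.1704, 0.2094]
ee_rot: [-0.093, 1.567, -2.951]
wrist_force: [0.7, 0.5, 0.3]
width: 0.0939
```

>>> send_rows(increments=[[1, 0, 0.025, -0.027, 0], [1, 0.01, 0.044, -0.049, 0], [1, 0.03, 0.044, -0.049, 0], [1, 0.05, 0.044, -0.049, 0], [1, 0.05, 0.044, -0.049, 0]])

```text
time: 14.83
tool_pos: [0.6761, 0.1418, 0.1529]
ee_rot: [-0.156, 1.556, -3.015]
wrist_force: [-0.4, -0.1, -1.6]
width: 0.0943
```

>>> send_rows(increments=[[1, 0, 0, 0, 0], [1, 0, 0, 0, 0]])

```text
time: 15.0
tool_pos: [0.6788, 0.1431, 0.1619]
ee_rot: [-0.05, 1.57, -2.907]
wrist_force: [0.1, 0.1, -0.4]
width: 0.0941
```

```bash
python3 - <<'E'
from h import *
for n in("scene","top"):
    s=robot.snapshot(n); cv2.imwrite(f"pics/{n}11.png",cv2.resize(s["image"][100:220,150:270] if n=="top" else s["image"][110:220,270:380],None,fx=5,fy=5,interpolation=cv2.INTER_CUBIC)[:,:,::-1])
st(); print(R()); to(.6785,.142,.076)
E
```

```text
15.1 tcp [0.6796 0.1433 0.1639] rot [2.9407 1.5679 0.0834] F [-0.5176 -0.5957  0.4088] w 0.09411653322275351 q [ 0.1263  0.4213  1.0446 -0.0001  1.6728  1.4127]
[[ 0.0029  0.2805 -0.9598]
 [ 0.0002 -0.9598 -0.2805]
 [-1.      0.0006 -0.0029]]
shift [0.1069 0.0009 0.0017]
```

View pics/scene11.png

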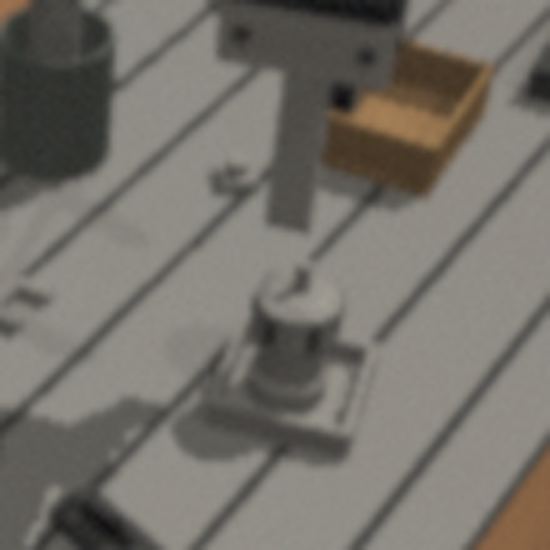

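View pics/top11.png

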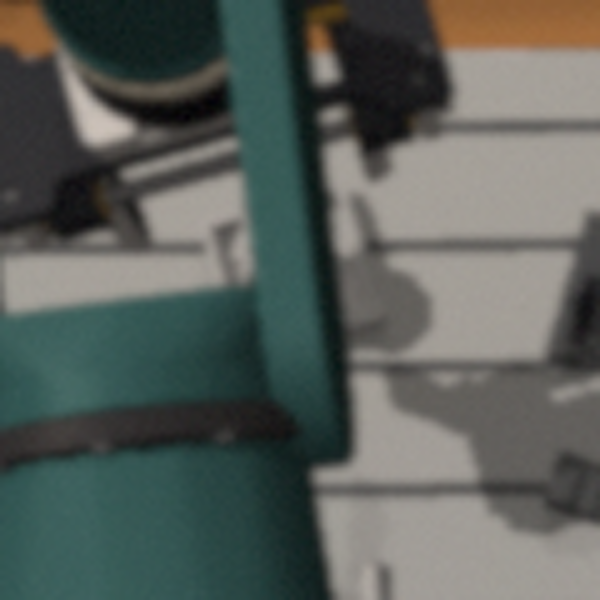

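>>> send_rows(increments=[[1, 0.015, 0.001, 0.002, 0], [1, 0.035, 0.001, 0.002, 0], [1, 0.055, 0.001, 0.002, 0], [1, 0.06, 0.001, 0.002, 0], [1, 0.06, 0.001, 0.002, 0]])

```text
time: 15.52
tool_pos: [0.6765, 0.1415, 0.1009]
ee_rot: [-0.111, 1.568, -2.968]
wrist_force: [0.3, 0.8, 0.1]
width: 0.0941
```

>>> send_rows(increments=[[1, 0, 0, 0, 0], [1, 0, 0, 0, 0]])

```text
time: 15.68
tool_pos: [0.6787, 0.1416, 0.1045]
ee_rot: [2.954, 1.567, 0.096]
wrist_force: [0.3, -0.6, 0.5]
width: 0.0939
```

```bash
python3 - <<'E'
from h import *
for n in("scene","top"):
    s=robot.snapshot(n); cv2.imwrite(f"pics/{n}12.png",cv2.resize(s["image"][100:220,150:270] if n=="top" else s["image"][110:220,270:380],None,fx=5,fy=5,interpolation=cv2.INTER_CUBIC)[:,:,::-1])
st(); to(.6785,.142,.076)
E
```

```text
15.7833 tcp [0.6786 0.1415 0.1043] rot [2.9554 1.567  0.0976] F [-0.5084 -0.425   0.026 ] w 0.09393503429316889 q [ 0.1239  0.4382  1.1397 -0.0001  1.5599  1.4108]
shift [ 0.0473 -0.0005  0.0002]
```

View pics/scene12.png

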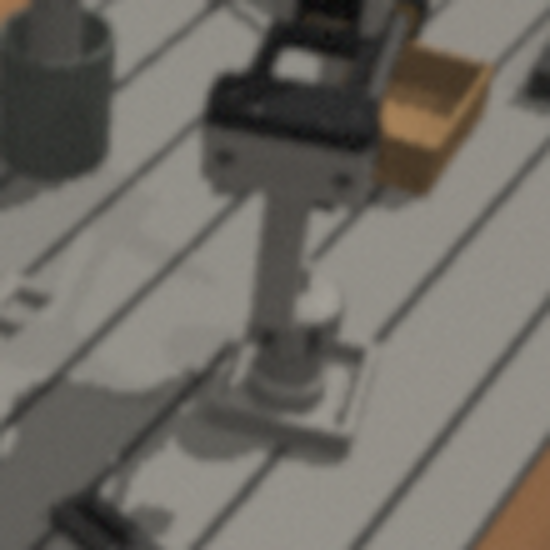

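View pics/top12.png

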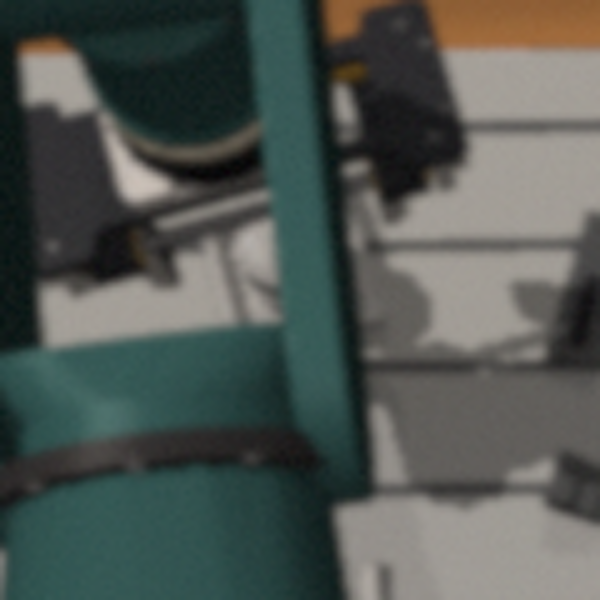

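```bash
python3 - <<'E'
from h import *
def proj(v,P):
    K,T=CAL[v]; c=T[:,:3].T@(np.array(P)-T[:,3]); u=K@c; return u[:2]/u[2]
f=lambda p:((p[0]+.37-270)*5,(p[1]+.37-110)*5)
t=np.array([.6786,.1415,.1043]); j=np.array([.28,-.96,0]); x=np.array([.96,.28,0])
print("tip back centre, expected",f(proj("scene",t+j*.0595)), "front corner",f(proj("scene",t+j*.0595+x*.008)),f(proj("scene",t+j*.0595-x*.008)))
print("chuck nut top expected",f(proj("scene",[.6785,.142,.087])), "foot",f(proj("scene",[.6785,.142,.025])),"pin",f(proj("scene",[.6785,.142,.107])))
g=lambda p:((p[0]+.37-150)*5,(p[1]+.37-100)*5)
print("top tips pads",g(proj("top",t+j*.0595)),g(proj("top",t-j*.0595)),"nut",g(proj("top",[.6785,.142,.087])))
E
```

```text
tip back centre, expected (np.float64(267.56453440392363), np.float64(341.7771355501152)) front corner (np.float64(284.91755528018217), np.float64(345.7040762186554)) (np.float64(250.29863371137935), np.float64(337.86990993838924))
chuck nut top expected (np.float64(292.9121654292649), np.float64(291.58925094180717)) foot (np.float64(278.8309180207915), np.float64(386.23832727560296)) pin (np.float64(297.7454376319824), np.float64(259.1017350004462))
top tips pads (np.float64(404.88504753719894), np.float64(199.14452275290444)) (np.float64(148.29891779433908), np.float64(273.2123630043326)) nut (np.float64(281.044086374868), np.float64(247.57393113414864))
```

>>> send_rows(increments=[[1, 0.015, 0, -0.002, 0], [1, 0.03, 0, -0.002, 0], [1, 0.042, 0, -0.002, 0], [1, 0.047, 0, -0.002, 0], [1, 0.047, 0, -0.002, 0]])

```text
time: 16.2
tool_pos: [0.6784, 0.1417, 0.0532]
ee_rot: [-0.129, 1.568, -2.987]
wrist_force: [0.3, -0.1, -0.5]
width: 0.094
```

>>> send_rows(increments=[[0.3, 0, 0, 0, 0], [0.1, 0, 0, 0, 0], [0.1, 0, 0, 0, 0], [0.1, 0, 0, 0, 0], [0, 0, 0, 0, 0]])

```text
time: 16.62
tool_pos: [0.6799, 0.1419, 0.0558]
ee_rot: [2.918, 1.569, 0.06]
wrist_force: [0.5, -0.3, 0.3]
width: 0.0643
```

>>> send_rows(increments=[[-0.1, 0, 0, 0, 0], [-0.2, 0, 0, 0, 0], [-1, 0, 0, 0, 0], [-1, 0, 0, 0, 0], [-1, 0, 0, 0, 0]])

```text
time: 17.03
tool_pos: [0.6794, 0.142, 0.055]
ee_rot: [-1.611, 1.571, 1.815]
wrist_force: [0.2, -0.1, -0.6]
width: 0.0415
```

```bash
python3 - <<'E'
from h import *
for n in("scene",):
    s=robot.snapshot(n); cv2.imwrite(f"pics/{n}13.png",cv2.resize(s["image"][110:220,270:380],None,fx=5,fy=5,interpolation=cv2.INTER_CUBIC)[:,:,::-1])
st()
E
```

```text
17.0833 tcp [0.6794 0.1421 0.055 ] rot [-1.1595  1.5707  2.266 ] F [-1.8156  0.3239 -0.3905] w 0.04157228902730059 q [0.1244 0.4707 1.194  0.0001 1.4769 1.4113]
```

View pics/scene13.png

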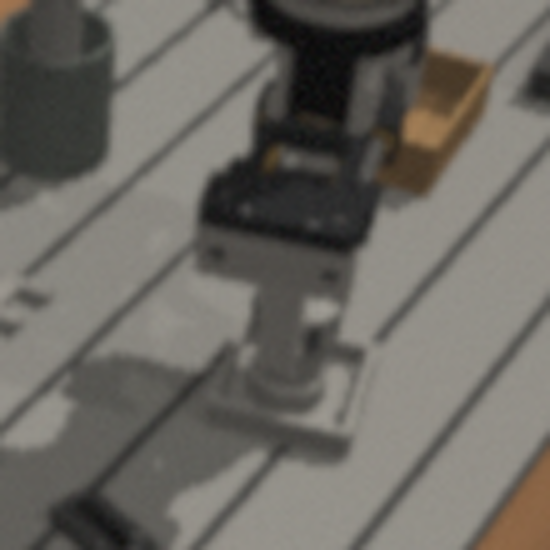

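>>> send_rows(increments=[[-1, -0.01, 0, 0, 0], [-1, -0.035, 0, 0, 0], [-1, -0.065, 0, 0, 0], [-1, -0.09, 0.002, 0.01, 0], [-1, -0.09, 0.01, 0.04, 0]])

```text
time: 17.5
tool_pos: [0.6488, 0.1228, 0.1518]
ee_rot: [3.022, 1.557, 0.166]
wrist_force: [0.5, -0.2, -0.7]
width: 0.0414
```

>>> send_rows(increments=[[-1, 0, 0.01, 0.037, 0], [-1, 0, 0.019, 0.074, 0], [-1, 0, 0.029, 0.11, 0], [-1, 0, 0.038, 0.147, 0], [-1, 0, 0.047, 0.18, 0]])

```text
time: 17.92
tool_pos: [0.4816, 0.0247, 0.1447]
ee_rot: [0.049, 1.569, -2.809]
wrist_force: [0.9, -0.6, -2.6]
width: 0.0414
```

>>> send_rows(increments=[[-1, 0, 0.006, 0.022, 0], [-1, 0, 0.012, 0.043, 0], [-1, 0, 0.012, 0.043, 0], [-1, 0, 0.012, 0.043, 0], [-1, 0, 0.012, 0.043, 0]])

```text
time: 18.33
tool_pos: [0.4466, 0.0021, 0.1453]
ee_rot: [2.965, 1.57, 0.107]
wrist_force: [-0.7, -0.3, -3.7]
width: 0.0411
```

```bash
python3 - <<'E'
from h import *
for n in("scene",):
    s=robot.snapshot(n); cv2.imwrite(f"pics/{n}14.png",cv2.resize(s["image"][80:220,140:300],None,fx=4,fy=4,interpolation=cv2.INTER_CUBIC)[:,:,::-1])
st();to(.446,.002,.07,False)
E
```

```text
18.3833 tcp [0.4468 0.0023 0.1451] rot [3.0532 1.5703 0.1957] F [ 0.7273 -0.5786 -3.0297] w 0.04113983875228256 q [-0.122  -0.126   1.6999  0.0002  1.5672  1.1646]
shift [0.0751 0.     0.0009]
```

View pics/scene14.png

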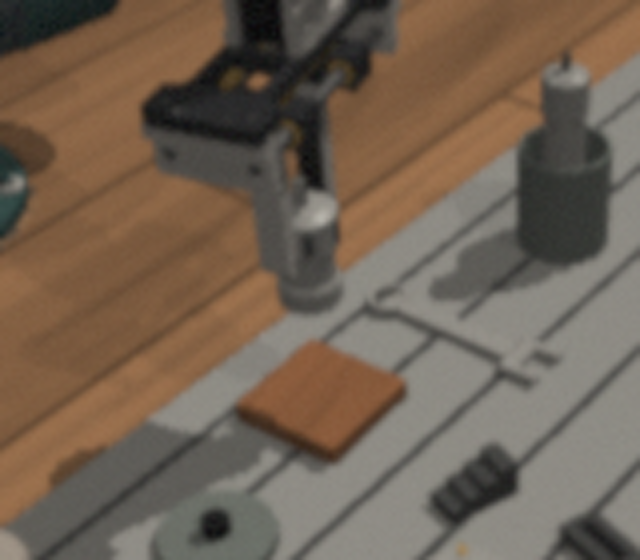

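```bash
python3 - <<'E'
from h import *
f=lambda p:(p[0]/4+140-.37,p[1]/4+80-.37)
print(ray("scene",f((310,294)),.115),ray("scene",f((322,399)),.036),ray("scene",f((315,210)),.177))
E
```

```text
[0.4482 0.0027] [ 0.4528 -0.0018] [0.4566 0.0062]
```

>>> send_rows(increments=[[-1, 0.02, 0, 0, 0], [-1, 0.04, 0, 0, 0], [-1, 0.06, 0, 0, 0], [-1, 0.07, 0, 0, 0], [-1, 0.07, 0, 0, 0]])

```text
time: 18.8
tool_pos: [0.4445, 0.0027, 0.0719]
ee_rot: [-0.406, 1.564, 3.02]
wrist_force: [-0.5, 0.3, -3.3]
width: 0.0415
```

>>> send_rows(increments=[[-1, 0.001, 0, 0, 0], [-1, 0.002, 0, 0, 0], [-1, 0.004, 0, 0, 0], [-1, 0.004, 0, 0, 0], [-1, 0.004, 0, 0, 0]])

```text
time: 19.22
tool_pos: [0.4468, 0.002, 0.0717]
ee_rot: [2.66, 1.569, -0.197]
wrist_force: [-0.4, -0.0, -3.6]
width: 0.0413
```

```bash
python3 - <<'E'
from h import *
for n in("scene",):
    s=robot.snapshot(n); cv2.imwrite(f"pics/{n}15.png",cv2.resize(s["image"][80:220,140:300],None,fx=4,fy=4,interpolation=cv2.INTER_CUBIC)[:,:,::-1])
st()
E
```

```text
19.2667 tcp [0.4467 0.002  0.0716] rot [ 2.669   1.5695 -0.1888] F [ 0.2989 -0.3233 -3.2355] w 0.04134539254105596 q [-0.1226 -0.0783  1.8069 -0.0001  1.4118  1.1645]
```

View pics/scene15.png

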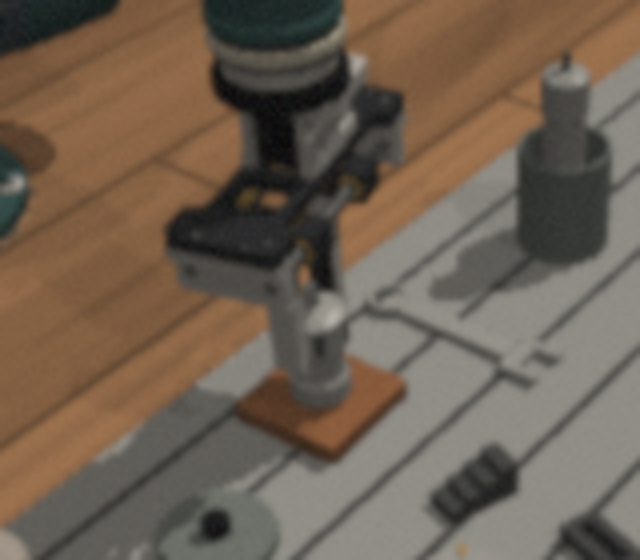

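Aligned over the block. Now I'll lower it until contact.

>>> send_rows(increments=[[-1, 0.001, 0, 0, 0], [-1, 0.002, 0, 0, 0], [-1, 0.003, 0, 0, 0], [-1, 0.0035, 0, 0, 0], [-1, 0.0035, 0, 0, 0]])

```text
time: 19.68
tool_pos: [0.4461, 0.002, 0.0672]
ee_rot: [-0.14, 1.57, -2.998]
wrist_force: [0.0, -0.4, -3.0]
width: 0.0416
```

>>> send_rows(increments=[[-1, 0.001, 0, 0, 0], [-1, 0.001, 0, 0, 0], [-1, 0.001, 0, 0, 0]])

```text
time: 19.93
tool_pos: [0.4462, 0.002, 0.0664]
ee_rot: [0.158, 1.571, -2.699]
wrist_force: [0.4, -0.4, -3.8]
width: 0.0414
```

>>> send_rows(increments=[[-1, 0.001, 0, 0, 0], [-1, 0.001, 0, 0, 0], [-1, 0.001, 0, 0, 0]])

```text
time: 20.18
tool_pos: [0.4465, 0.002, 0.0659]
ee_rot: [2.67, 1.57, -0.188]
wrist_force: [-1.0, 0.6, -0.4]
width: 0.0411
```

>>> send_rows(increments=[[-1, 0.001, 0, 0, 0], [-1, 0.001, 0, 0, 0], [-1, 0.001, 0, 0, 0]])

```text
time: 20.43
tool_pos: [0.4467, 0.002, 0.0659]
ee_rot: [2.745, 1.57, -0.112]
wrist_force: [-2.7, 1.1, 4.8]
width: 0.0414
```

>>> send_rows(increments=[[-1, -0.001, 0, 0, 0], [0.05, -0.001, 0, 0, 0], [0.2, -0.001, 0, 0, 0], [0.6, -0.001, 0, 0, 0], [1, -0.001, 0, 0, 0]])

```text
time: 20.85
tool_pos: [0.4464, 0.0019, 0.0655]
ee_rot: [2.349, 1.57, -0.509]
wrist_force: [0.0, 0.0, -0.4]
width: 0.0647
```

>>> send_rows(increments=[[1, 0, 0, 0, 0], [1, 0, 0, 0, 0], [1, 0, 0, 0, 0], [1, 0, 0, 0, 0], [1, 0, 0, 0, 0]])

```text
time: 21.27
tool_pos: [0.4463, 0.002, 0.0654]
ee_rot: [0.926, 1.571, -1.931]
wrist_force: [0.1, -1.0, -0.1]
width: 0.0938
```

>>> send_rows(increments=[[1, -0.02, 0, 0, 0], [1, -0.05, 0, 0, 0], [1, -0.08, 0, 0, 0], [1, -0.1, 0, 0, 0], [1, -0.1, 0, 0, 0]])

```text
time: 21.68
tool_pos: [0.4493, 0.0017, 0.1709]
ee_rot: [2.726, 1.56, -0.132]
wrist_force: [0.4, -0.0, 0.2]
width: 0.0939
```

```bash
python3 - <<'E'
from h import *
for n in("scene",):
    s=robot.snapshot(n); cv2.imwrite(f"pics/{n}16.png",cv2.resize(s["image"][80:270,140:360],None,fx=3.6,fy=3.6,interpolation=cv2.INTER_CUBIC)[:,:,::-1]) 
st(); print(R());to(.6495,-.1075,.16,False)
E
```

```text
21.7333 tcp [0.448  0.0018 0.1681] rot [ 2.7256  1.5648 -0.1322] F [-0.3771  0.1751 -0.349 ] w 0.09387738227113684 q [-0.1225 -0.1373  1.6641 -0.0001  1.6087  1.1644]
[[ 0.0059  0.28   -0.96  ]
 [-0.0008 -0.96   -0.28  ]
 [-1.      0.0024 -0.0055]]
shift [ 0.0094  0.1614 -0.1628]
```

View pics/scene16.png

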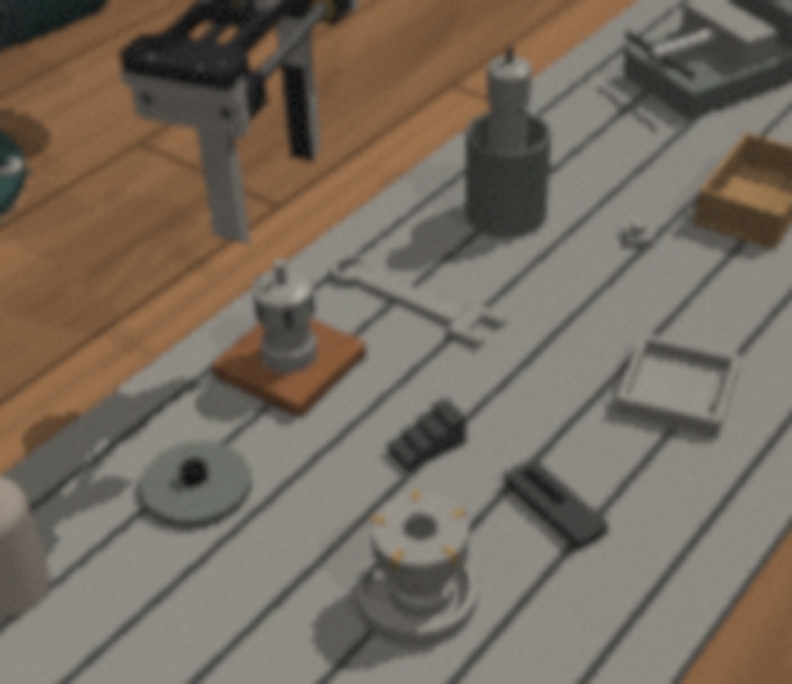

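```bash
python3 - <<'E'
from h import *
f=lambda p:(p[0]/3.6+140-.36,p[1]/3.6+80-.36)
print("sq",ray("scene",f((679,378)),.036),"mill",ray("scene",f((420,527)),.085),"round",ray("scene",f((417,588)),.036))
c=[(677,97),(711,127),(689,167),(641,158),(633,114)]
print("mill top",ray("top",tz(*np.mean(c,0)),.085))
E
```

```text
sq [0.6851 0.1422] mill [ 0.6495 -0.107 ] round [ 0.6504 -0.1126]
mill top [ 0.648  -0.1062]
```

>>> send_rows(increments=[[1, 0, 0.015, -0.015, 0], [1, 0, 0.042, -0.043, 0], [1, 0, 0.07, -0.071, 0], [1, 0, 0.098, -0.1, 0], [1, 0, 0.126, -0.129, 0]])

```text
time: 22.15
tool_pos: [0.6057, -0.0834, 0.1628]
ee_rot: [-0.503, 1.567, 2.922]
wrist_force: [0.2, 1.2, 1.0]
width: 0.0942
```

>>> send_rows(increments=[[1, 0, 0.025, -0.025, 0], [1, 0.01, 0.035, -0.035, 0], [1, 0.035, 0.035, -0.035, 0], [1, 0.06, 0.035, -0.035, 0], [1, 0.06, 0.035, -0.035, 0]])

```text
time: 22.57
tool_pos: [0.6442, -0.1058, 0.0958]
ee_rot: [-0.525, 1.555, 2.9]
wrist_force: [-0.2, -0.4, 0.0]
width: 0.0937
```

>>> send_rows(increments=[[1, 0, 0, 0, 0], [1, 0, 0, 0, 0], [1, 0, 0, 0, 0]])

```text
time: 22.82
tool_pos: [0.6496, -0.1067, 0.1075]
ee_rot: [2.576, 1.568, -0.282]
wrist_force: [0.3, -0.4, 0.1]
width: 0.094
```

```bash
python3 - <<'E'
from h import *
for n in("scene",):
    s=robot.snapshot(n); cv2.imwrite(f"pics/{n}17.png",cv2.resize(s["image"][160:280,190:310],None,fx=5,fy=5,interpolation=cv2.INTER_CUBIC)[:,:,::-1]) 
st(); to(.649,-.1065,.074)
E
```

```text
22.8667 tcp [ 0.6498 -0.1067  0.1078] rot [ 2.5871  1.567  -0.2704] F [-0.986   0.9495 -0.274 ] w 0.0940559103804679 q [-0.2488  0.3593  1.2391 -0.0001  1.5394  1.038 ]
shift [ 0.0528 -0.0005  0.0008]
```

View pics/scene17.png

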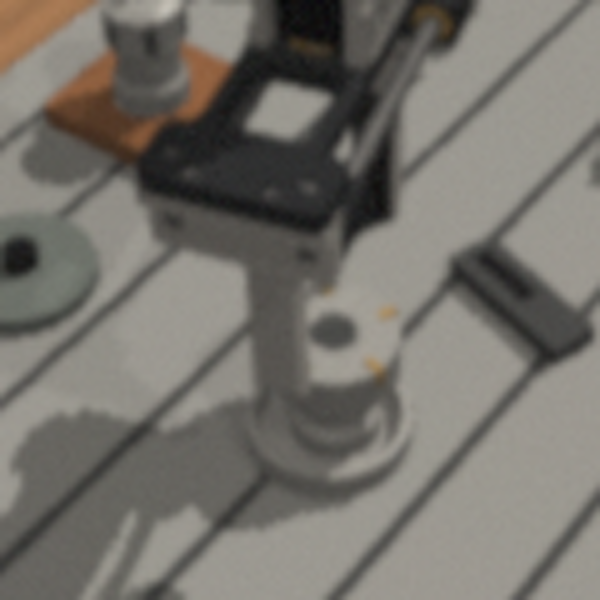

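>>> send_rows(increments=[[1, 0.012, 0, 0.001, 0], [1, 0.026, 0, 0.001, 0], [1, 0.04, 0, 0.001, 0], [1, 0.048, 0, 0.001, 0], [1, 0.052, 0, 0.001, 0]])

```text
time: 23.28
tool_pos: [0.6469, -0.1066, 0.0518]
ee_rot: [-0.503, 1.568, 2.922]
wrist_force: [0.5, -0.0, -0.1]
width: 0.0941
```

>>> send_rows(increments=[[0.6, 0, 0, 0, 0], [0.5, 0, 0, 0, 0], [0.4, 0, 0, 0, 0], [0.3, 0, 0, 0, 0], [0.25, 0, 0, 0, 0]])

```text
time: 23.7
tool_pos: [0.6484, -0.1071, 0.0545]
ee_rot: [2.542, 1.569, -0.316]
wrist_force: [1.4, 0.5, -0.3]
width: 0.0642
```

>>> send_rows(increments=[[0.2, 0, 0, 0, 0], [0.1, 0, 0, 0, 0], [-1, 0, 0, 0, 0], [-1, 0, 0, 0, 0], [-1, 0, 0, 0, 0]])

```text
time: 24.12
tool_pos: [0.648, -0.1064, 0.0541]
ee_rot: [-2.692, 1.57, 0.734]
wrist_force: [-0.5, 2.9, 2.8]
width: 0.0553
```

```bash
python3 - <<'E'
from h import *
for n in("scene",):
    s=robot.snapshot(n); cv2.imwrite(f"pics/{n}18.png",cv2.resize(s["image"][160:280,190:310],None,fx=5,fy=5,interpolation=cv2.INTER_CUBIC)[:,:,::-1]) 
st(); to(.649,-.1065,.074)
E
```

```text
24.1667 tcp [ 0.648  -0.1065  0.054 ] rot [-2.6481  1.57    0.7775] F [-0.469   2.2832  4.2082] w 0.05513595642441273 q [-0.2495  0.3908  1.3068  0.0007  1.4436  1.0372]
shift [-0.001   0.0003 -0.0009]
```

View pics/scene18.png

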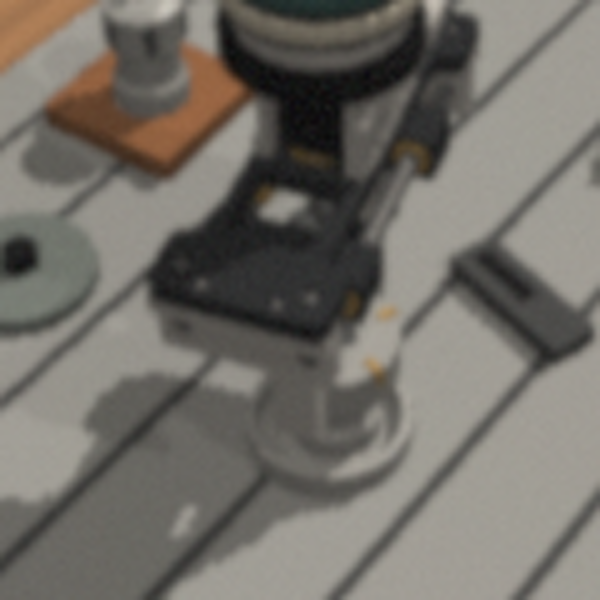

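>>> send_rows(increments=[[-1, -0.01, 0, 0, 0], [-1, -0.03, 0, 0, 0], [-1, -0.055, 0, 0, 0], [-1, -0.075, 0, 0, 0], [-1, -0.08, 0, 0, 0]])

```text
time: 24.58
tool_pos: [0.6495, -0.108, 0.1372]
ee_rot: [2.427, 1.565, -0.431]
wrist_force: [-0.0, 0.4, -3.2]
width: 0.0551
```

>>> send_rows(increments=[[-1, 0, -0.015, -0.006, 0], [-1, 0, -0.04, -0.018, 0], [-1, 0, -0.075, -0.033, 0], [-1, 0, -0.11, -0.048, 0], [-1, 0, -0.145, -0.064, 0]])

```text
time: 25.0
tool_pos: [0.6672, 0.0521, 0.1304]
ee_rot: [-0.289, 1.566, 3.136]
wrist_force: [0.7, 0.5, -4.9]
width: 0.0552
```

>>> send_rows(increments=[[-1, 0, -0.03, -0.013, 0], [-1, 0, -0.055, -0.024, 0], [-1, 0, -0.075, -0.033, 0], [-1, 0, -0.084, -0.037, 0], [-1, 0, -0.084, -0.037, 0]])

```text
time: 25.42
tool_pos: [0.6793, 0.1442, 0.1307]
ee_rot: [-0.296, 1.567, 3.133]
wrist_force: [-0.8, -0.4, -3.6]
width: 0.0553
```

>>> send_rows(increments=[[-1, 0, 0, 0, 0], [-1, 0, 0, 0, 0], [-1, 0, 0, 0, 0]])

```text
time: 25.67
tool_pos: [0.6806, 0.1393, 0.1332]
ee_rot: [0.722, 1.57, -2.138]
wrist_force: [-0.6, -0.6, -4.4]
width: 0.0553
```

```bash
python3 - <<'E'
from h import *
for n in("scene","top"):
    s=robot.snapshot(n); cv2.imwrite(f"pics/{n}19.png",cv2.resize(s["image"][100:220,150:350] if n=="top" else s["image"][100:220,270:390],None,fx=4 if n=="top" else 5,fy=4 if n=="top" else 5,interpolation=cv2.INTER_CUBIC)[:,:,::-1])
st(); to(.6805,.1415,.056,False)
E
```

```text
25.7667 tcp [0.6808 0.1396 0.1335] rot [ 1.3326  1.5704 -1.5273] F [-0.3301 -0.6577 -3.0936] w 0.05488297503641211 q [ 0.1209  0.4332  1.0883 -0.0004  1.6201  1.41  ]
shift [ 0.0775 -0.002  -0.0003]
```

View pics/scene19.png

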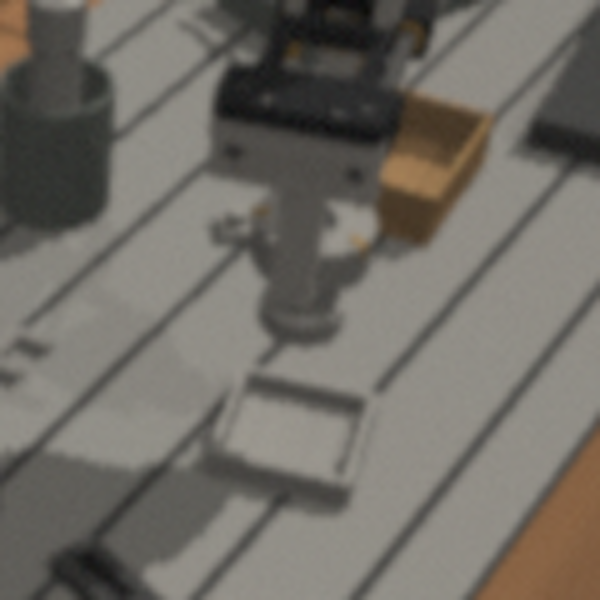

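View pics/top19.png

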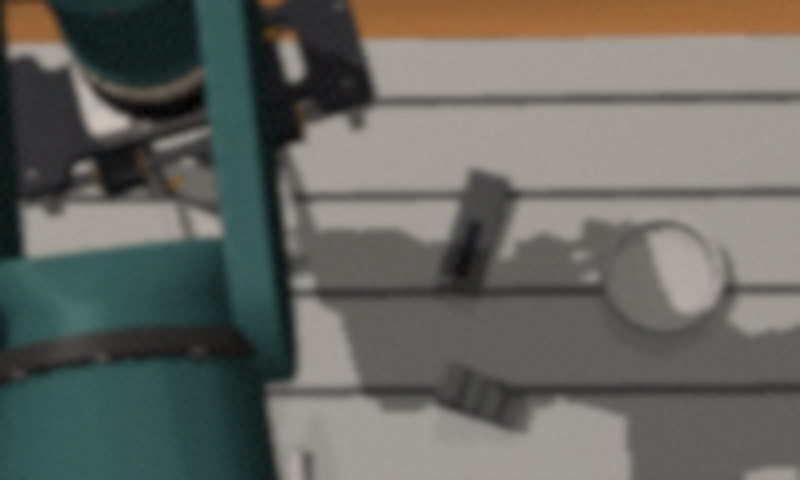

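```bash
python3 - <<'E'
from h import *
f=lambda p:(p[0]/5+270-.4,p[1]/5+100-.4)
print("sq",ray("scene",f((297,432)),.036),"mill foot",ray("scene",f((301,321)),.1045))
print("round",ray("top",(666/4+149.6,275/4+99.6),.036),ray("top",(665/4+149.6,279/4+99.6),.025))
E
```

```text
sq [0.6891 0.1389] mill foot [0.6828 0.138 ]
round [ 0.6446 -0.1113] [ 0.645  -0.1118]
```

>>> send_rows(increments=[[-1, 0.015, -0.001, -0.001, 0], [-1, 0.03, -0.001, -0.001, 0], [-1, 0.042, -0.001, -0.001, 0], [-1, 0.05, -0.001, -0.001, 0], [-1, 0.054, -0.001, -0.001, 0]])

```text
time: 26.18
tool_pos: [0.6804, 0.1417, 0.0773]
ee_rot: [-0.108, 1.568, -2.967]
wrist_force: [-0.8, -0.3, -4.0]
width: 0.0551
```

>>> send_rows(increments=[[-1, 0.005, 0, 0, 0], [-1, 0.01, 0, 0, 0], [-1, 0.014, 0, 0, 0], [-1, 0.017, 0, 0, 0], [-1, 0.019, 0, 0, 0]])

```text
time: 26.6
tool_pos: [0.6814, 0.1425, 0.0603]
ee_rot: [2.403, 1.571, -0.455]
wrist_force: [0.3, -0.7, -4.4]
width: 0.0553
```

>>> send_rows(increments=[[-1, 0, 0, 0, 0], [-1, 0, 0, 0, 0]])

```text
time: 26.77
tool_pos: [0.6814, 0.1425, 0.0606]
ee_rot: [2.434, 1.571, -0.424]
wrist_force: [0.1, -0.1, -3.2]
width: 0.0552
```

```bash
python3 - <<'E'
from h import *
for n in("scene",):
    s=robot.snapshot(n); cv2.imwrite(f"pics/{n}20.png",cv2.resize(s["image"][110:220,270:380],None,fx=5,fy=5,interpolation=cv2.INTER_CUBIC)[:,:,::-1]) 
st()
E
```

```text
26.8167 tcp [0.6816 0.1425 0.0608] rot [ 2.7638  1.5702 -0.0939] F [-0.0351  0.0687 -3.2483] w 0.055273288032729614 q [ 0.1248  0.4714  1.1812 -0.0001  1.4884  1.4118]
```

View pics/scene20.png

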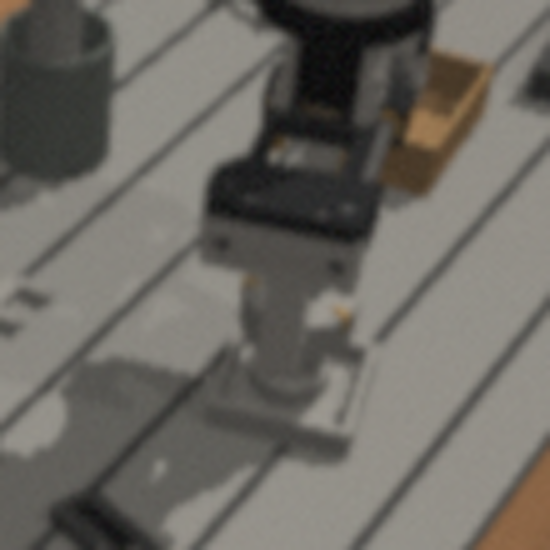

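>>> send_rows(increments=[[-1, 0.001, 0, 0, 0], [-1, 0.002, 0, 0, 0], [-1, 0.003, 0, 0, 0], [-1, 0.0045, 0, 0, 0], [-1, 0.0045, 0, 0, 0]])

```text
time: 27.23
tool_pos: [0.6811, 0.1424, 0.0554]
ee_rot: [-0.047, 1.57, -2.905]
wrist_force: [0.2, -0.3, -4.5]
width: 0.0552
```

>>> send_rows(increments=[[-1, 0.001, 0, 0, 0], [-1, 0.001, 0, 0, 0], [-1, 0.001, 0, 0, 0]])

```text
time: 27.48
tool_pos: [0.6813, 0.1425, 0.0548]
ee_rot: [0.315, 1.571, -2.543]
wrist_force: [0.2, -0.3, -4.0]
width: 0.0552
```

>>> send_rows(increments=[[-1, 0.001, 0, 0, 0], [-1, 0.001, 0, 0, 0], [-1, 0.001, 0, 0, 0]])

```text
time: 27.73
tool_pos: [0.6815, 0.1425, 0.0541]
ee_rot: [2.715, 1.57, -0.142]
wrist_force: [-0.4, -0.3, -3.3]
width: 0.0549
```

>>> send_rows(increments=[[-1, 0.001, 0, 0, 0], [-1, 0.001, 0, 0, 0], [-1, 0.001, 0, 0, 0]])

```text
time: 27.98
tool_pos: [0.6817, 0.1425, 0.0541]
ee_rot: [2.927, 1.569, 0.069]
wrist_force: [-0.9, 0.2, 0.8]
width: 0.0552
```

>>> send_rows(increments=[[-1, 0, 0, 0, 0], [0.3, 0, 0, 0, 0], [0.5, 0, 0, 0, 0], [0.8, 0, 0, 0, 0], [1, 0, 0, 0, 0]])

```text
time: 28.4
tool_pos: [0.6815, 0.1424, 0.0528]
ee_rot: [2.314, 1.571, -0.544]
wrist_force: [0.3, -0.3, 0.3]
width: 0.0779
```

>>> send_rows(increments=[[1, 0, 0, 0, 0], [1, 0, 0, 0, 0], [1, 0, 0, 0, 0], [1, 0, 0, 0, 0], [1, -0.005, 0, 0, 0]])

```text
time: 28.82
tool_pos: [0.6805, 0.1424, 0.0567]
ee_rot: [-0.137, 1.568, -2.995]
wrist_force: [0.3, -1.0, -0.9]
width: 0.0939
```

>>> send_rows(increments=[[1, -0.02, 0, 0, 0], [1, -0.05, 0, 0, 0], [1, -0.08, 0, 0, 0], [1, -0.1, 0, 0, 0], [1, -0.11, 0, 0, 0]])

```text
time: 29.23
tool_pos: [0.683, 0.1427, 0.1732]
ee_rot: [2.974, 1.563, 0.116]
wrist_force: [0.2, 0.8, -0.4]
width: 0.0942
```

```bash
python3 - <<'E'
from h import *
for n in("scene",):
    s=robot.snapshot(n); cv2.imwrite(f"pics/{n}21.png",cv2.resize(s["image"][80:270,160:380],None,fx=3.6,fy=3.6,interpolation=cv2.INTER_CUBIC)[:,:,::-1]) 
st(); to(.4464,.002,.166,False)
E
```

```text
29.2833 tcp [0.6833 0.1427 0.1739] rot [2.9704 1.562  0.1126] F [0.4518 0.883  1.3251] w 0.09376094826405469 q [ 0.1248  0.4228  1.0228 -0.0001  1.6872  1.4118]
shift [0.0057 0.0687 0.2669]
```

View pics/scene21.png

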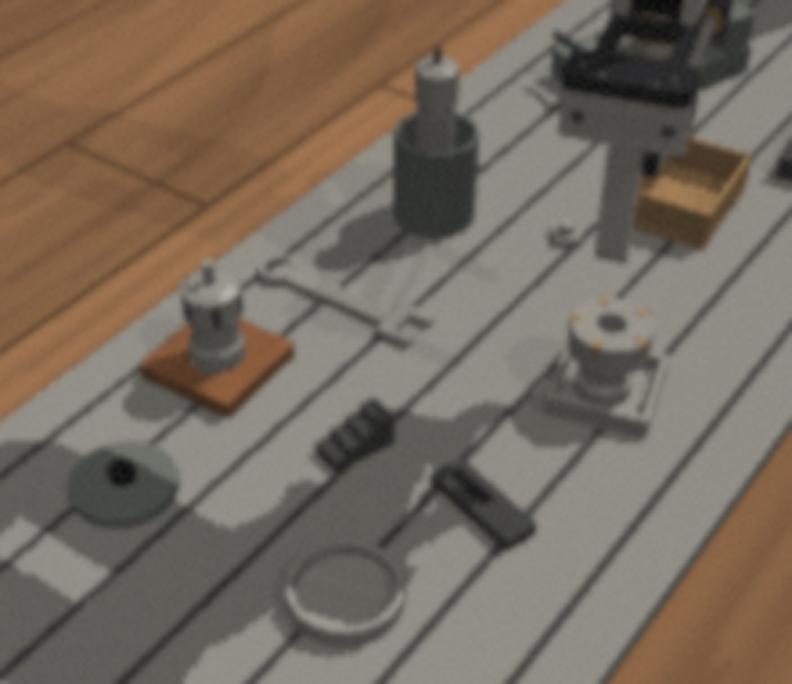

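```bash
python3 - <<'E'
from h import *
f=lambda p:(p[0]/3.6+160-.36,p[1]/3.6+80-.36)
print("round",ray("scene",f((345.5,585)),.036),"sq",ray("scene",f((606,382)),.036))
E
```

```text
round [ 0.6492 -0.1106] sq [0.6866 0.1382]
```

>>> send_rows(increments=[[1, 0, 0.004, 0.015, 0], [1, 0, 0.013, 0.05, 0], [1, 0, 0.022, 0.085, 0], [1, 0, 0.031, 0.12, 0], [1, 0, 0.04, 0.154, 0]])

```text
time: 29.7
tool_pos: [0.5422, 0.0603, 0.1658]
ee_rot: [-0.19, 1.567, -3.048]
wrist_force: [0.0, -0.4, 0.4]
width: 0.0942
```

>>> send_rows(increments=[[1, 0, 0.009, 0.034, 0], [1, 0, 0.018, 0.068, 0], [1, 0, 0.025, 0.095, 0], [1, 0, 0.029, 0.111, 0], [1, 0, 0.029, 0.111, 0]])

```text
time: 30.12
tool_pos: [0.4433, 0.0009, 0.1668]
ee_rot: [-0.087, 1.568, -2.947]
wrist_force: [0.7, 0.1, 0.2]
width: 0.0942
```

>>> send_rows(increments=[[1, 0, 0, 0, 0], [1, 0, 0, 0, 0], [1, 0, 0, 0, 0]])

```text
time: 30.37
tool_pos: [0.4469, 0.0025, 0.1674]
ee_rot: [-0.649, 1.57, 2.777]
wrist_force: [0.1, -0.9, -0.5]
width: 0.0938
```

```bash
python3 - <<'E'
from h import *
for n in("scene",):
    s=robot.snapshot(n); cv2.imwrite(f"pics/{n}22.png",cv2.resize(s["image"][80:220,140:300],None,fx=4,fy=4,interpolation=cv2.INTER_CUBIC)[:,:,::-1]) 
st(); to(.4464,.002,.0665,False)
E
```

```text
30.4167 tcp [0.4469 0.0025 0.1675] rot [-0.5612  1.5699  2.8651] F [-1.0667 -0.7979  0.1692] w 0.09412300517804932 q [-0.1214 -0.134   1.6625  0.0001  1.6139  1.1647]
shift [0.101  0.0004 0.0006]
```

View pics/scene22.png

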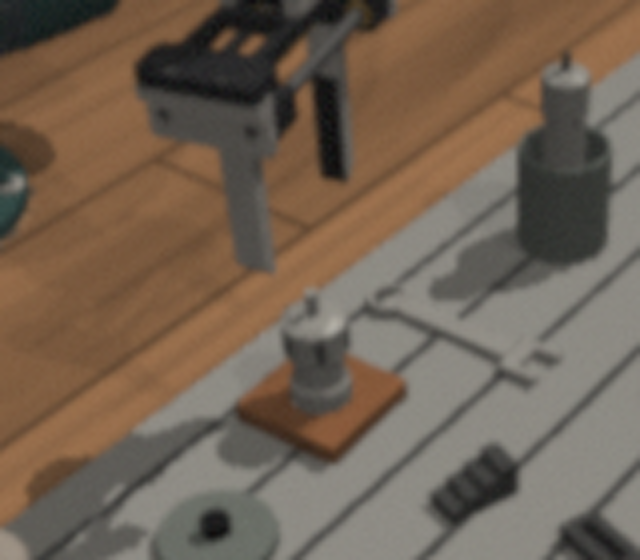

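Directly above the chuck. Now I'll descend and grip.

>>> send_rows(increments=[[1, 0.015, 0, 0, 0], [1, 0.04, 0, 0, 0], [1, 0.065, 0, 0, 0], [1, 0.08, 0, 0, 0], [1, 0.09, 0, 0, 0]])

```text
time: 30.83
tool_pos: [0.4454, 0.0026, 0.0753]
ee_rot: [-0.41, 1.567, 3.016]
wrist_force: [0.4, -0.1, -0.6]
width: 0.0936
```

>>> send_rows(increments=[[0.5, 0.005, 0, 0, 0], [0.3, 0.01, 0, 0, 0], [0.2, 0.01, 0, 0, 0], [0.1, 0.01, 0, 0, 0], [0, 0.01, 0, 0, 0]])

```text
time: 31.25
tool_pos: [0.4472, 0.0019, 0.0691]
ee_rot: [2.697, 1.569, -0.161]
wrist_force: [0.4, -0.2, -0.6]
width: 0.064
```

>>> send_rows(increments=[[-0.05, 0, 0, 0, 0], [-0.2, 0, 0, 0, 0], [-1, 0, 0, 0, 0], [-1, 0, 0, 0, 0], [-1, 0, 0, 0, 0]])

```text
time: 31.67
tool_pos: [0.4465, 0.0021, 0.0684]
ee_rot: [2.839, 1.57, -0.019]
wrist_force: [-0.4, 0.5, 1.5]
width: 0.0413
```

>>> send_rows(increments=[[-1, -0.01, 0, 0, 0], [-1, -0.03, 0, 0, 0], [-1, -0.06, 0, 0, 0], [-1, -0.075, 0, 0, 0], [-1, -0.08, 0, 0, 0]])

```text
time: 32.08
tool_pos: [0.4478, 0.0018, 0.1513]
ee_rot: [2.7, 1.565, -0.158]
wrist_force: [-0.3, 0.6, -3.0]
width: 0.0412
```

```bash
python3 - <<'E'
from h import *
for n in("scene",):
    s=robot.snapshot(n); cv2.imwrite(f"pics/{n}23.png",cv2.resize(s["image"][80:220,140:300],None,fx=4,fy=4,interpolation=cv2.INTER_CUBIC)[:,:,::-1]) 
st(); to(.648,-.109,.146,False)
E
```

```text
32.1333 tcp [0.4475 0.0018 0.1506] rot [ 2.6955  1.5664 -0.1623] F [ 0.5204  0.7128 -1.6423] w 0.04125667845004803 q [-0.1226 -0.13    1.6925 -0.0002  1.5746  1.1644]
shift [ 0.0056  0.1625 -0.1614]
```

View pics/scene23.png

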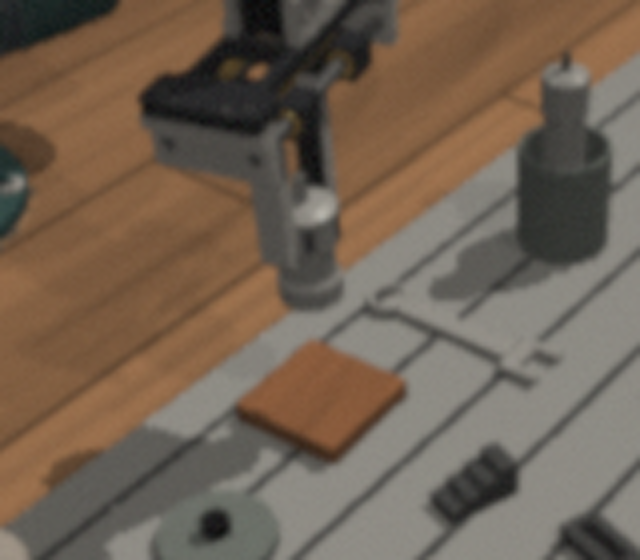

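>>> send_rows(increments=[[-1, 0, 0.015, -0.015, 0], [-1, 0, 0.042, -0.041, 0], [-1, 0, 0.07, -0.069, 0], [-1, 0, 0.095, -0.094, 0], [-1, 0, 0.12, -0.119, 0]])

```text
time: 32.55
tool_pos: [0.5942, -0.0805, 0.1454]
ee_rot: [-0.482, 1.566, 2.943]
wrist_force: [-0.3, -0.5, -2.3]
width: 0.0414
```

>>> send_rows(increments=[[-1, 0, 0.022, -0.022, 0], [-1, 0, 0.036, -0.036, 0], [-1, 0, 0.043, -0.042, 0], [-1, 0, 0.043, -0.042, 0], [-1, 0, 0.043, -0.042, 0]])

```text
time: 32.97
tool_pos: [0.6452, -0.109, 0.1461]
ee_rot: [-0.579, 1.567, 2.846]
wrist_force: [-0.6, 0.5, -2.6]
width: 0.0413
```

>>> send_rows(increments=[[-1, 0.015, 0, 0, 0], [-1, 0.03, 0, 0, 0], [-1, 0.04, 0, 0, 0], [-1, 0.045, 0, 0, 0], [-1, 0.045, 0, 0, 0]])

```text
time: 33.38
tool_pos: [0.6447, -0.1085, 0.1012]
ee_rot: [-0.543, 1.567, 2.883]
wrist_force: [-0.2, 0.7, -3.2]
width: 0.0414
```

```bash
python3 - <<'E'
from h import *
for n in("scene","top"):
    s=robot.snapshot(n); cv2.imwrite(f"pics/{n}24.png",cv2.resize(s["image"][100:220,250:370] if n=="top" else s["image"][160:280,190:310],None,fx=5,fy=5,interpolation=cv2.INTER_CUBIC)[:,:,::-1]) 
st(); to(.6475,-.1095,.063,False)
E
```

```text
33.4833 tcp [ 0.6463 -0.1091  0.1035] rot [ 2.4448  1.5704 -0.4126] F [ 0.2113 -0.2427 -2.9245] w 0.04133819296216203 q [-0.2536  0.3574  1.2503 -0.0001  1.5335  1.033 ]
shift [ 0.0405  0.0008 -0.001 ]
```

View pics/scene24.png

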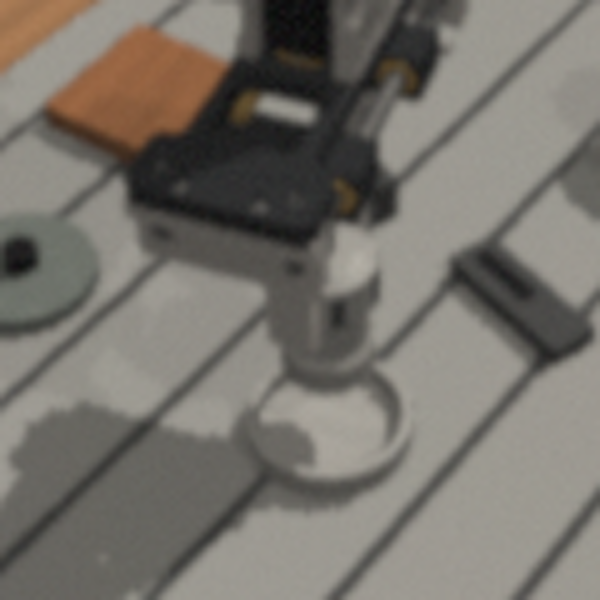

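View pics/top24.png

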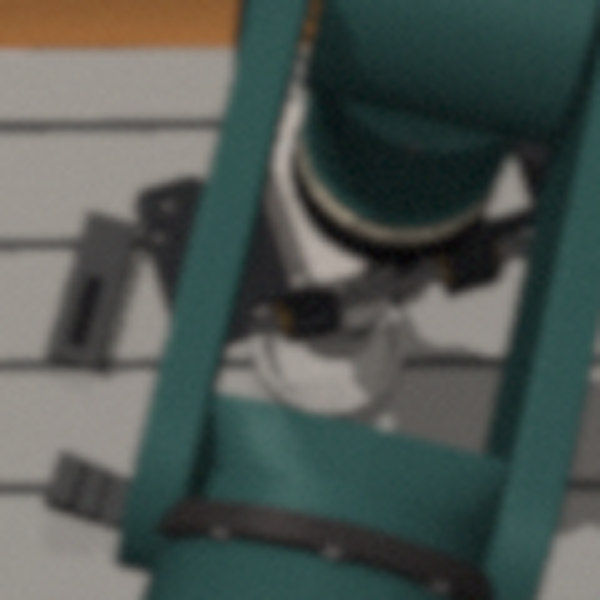

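```bash
python3 - <<'E'
from h import *
f=lambda p:(p[0]/5+190-.4,p[1]/5+160-.4)
print("foot",ray("scene",f((332,353)),.071),"tray",ray("scene",f((328,421)),.036))
E
```

```text
foot [ 0.6483 -0.1069] tray [ 0.6513 -0.1147]
```

>>> send_rows(increments=[[-1, 0.01, 0.003, 0, 0], [-1, 0.02, 0.003, 0, 0], [-1, 0.026, 0.003, 0, 0], [-1, 0.026, 0.003, 0, 0], [-1, 0.026, 0.003, 0, 0]])

```text
time: 33.9
tool_pos: [0.6466, -0.1122, 0.0756]
ee_rot: [-0.519, 1.568, 2.906]
wrist_force: [0.0, 0.1, -3.6]
width: 0.0415
```

```bash
python3 - <<'E'
from h import *
for n in("scene","top"):
    s=robot.snapshot(n); cv2.imwrite(f"pics/{n}25.png",cv2.resize(s["image"][130:210,270:350] if n=="top" else s["image"][200:270,220:290],None,fx=7,fy=7,interpolation=cv2.INTER_CUBIC)[:,:,::-1]) 
st()
E
```

```text
34.0 tcp [ 0.6475 -0.1123  0.0771] rot [ 2.453   1.5704 -0.4048] F [-0.8623  0.025  -2.519 ] w 0.04153266376612668 q [-0.258   0.3764  1.2786 -0.0001  1.4861  1.0291]
```

View pics/scene25.png

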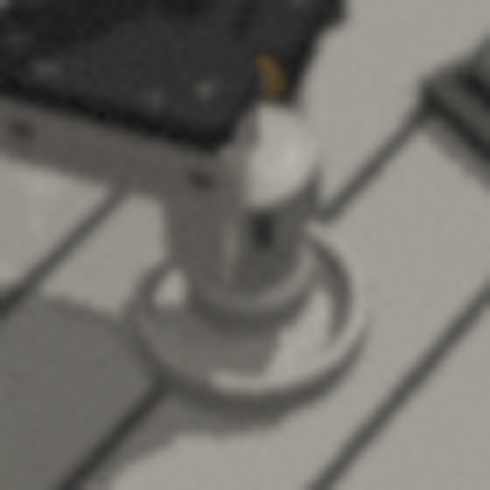

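View pics/top25.png

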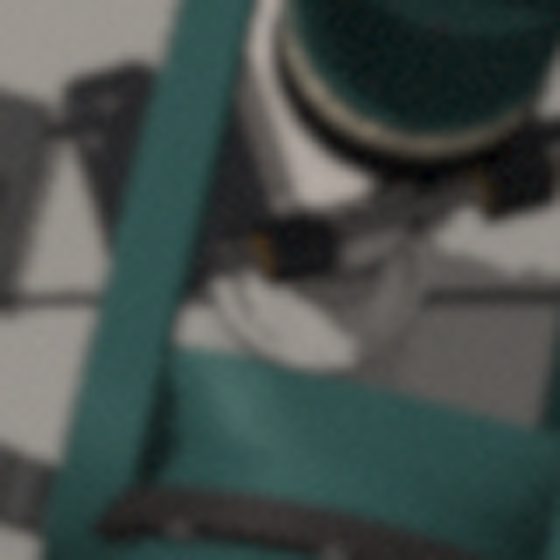

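>>> send_rows(increments=[[-1, 0.003, 0.002, 0, 0], [-1, 0.006, 0.002, 0, 0], [-1, 0.009, 0.002, 0, 0], [-1, 0.011, 0.002, 0, 0], [-1, 0.011, 0.002, 0, 0]])

```text
time: 34.42
tool_pos: [0.6474, -0.1141, 0.065]
ee_rot: [-0.479, 1.569, 2.947]
wrist_force: [-0.5, -0.1, -2.9]
width: 0.0415
```

```bash
python3 - <<'E'
from h import *
for n in("scene",):
    s=robot.snapshot(n); cv2.imwrite(f"pics/{n}26.png",cv2.resize(s["image"][200:270,220:290],None,fx=7,fy=7,interpolation=cv2.INTER_CUBIC)[:,:,::-1]) 
st()
E
```

```text
34.4667 tcp [ 0.6475 -0.1141  0.0654] rot [-0.4993  1.5697  2.9261] F [-0.6366  0.2342 -2.5359] w 0.0414653120225293 q [-0.2606  0.3858  1.2901 -0.      1.4667  1.0265]
```

View pics/scene26.png

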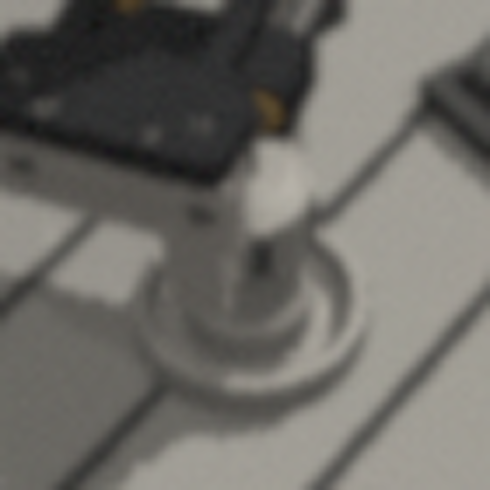

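>>> send_rows(increments=[[-1, 0.001, 0.001, -0.001, 0], [-1, 0.003, 0.001, -0.001, 0], [-1, 0.005, 0.001, -0.001, 0], [-1, 0.006, 0.001, -0.001, 0], [-1, 0.006, 0.001, -0.001, 0]])

```text
time: 34.88
tool_pos: [0.6488, -0.1148, 0.0594]
ee_rot: [-0.454, 1.57, 2.971]
wrist_force: [-0.2, -0.1, -3.2]
width: 0.0412
```

>>> send_rows(increments=[[-1, 0.001, 0, 0, 0], [-1, 0.001, 0, 0, 0], [-1, 0.001, 0, 0, 0]])

```text
time: 35.13
tool_pos: [0.6491, -0.1149, 0.059]
ee_rot: [1.365, 1.571, -1.493]
wrist_force: [-0.4, -0.3, -3.0]
width: 0.0411
```

>>> send_rows(increments=[[-1, 0.001, 0, 0, 0], [-1, 0.001, 0, 0, 0], [-1, 0.001, 0, 0, 0]])

```text
time: 35.38
tool_pos: [0.6491, -0.1148, 0.0579]
ee_rot: [0.545, 1.571, -2.313]
wrist_force: [0.3, 0.4, -3.7]
width: 0.0415
```

>>> send_rows(increments=[[-1, 0.001, 0, 0, 0], [-1, 0.001, 0, 0, 0], [-1, 0.001, 0, 0, 0]])

```text
time: 35.63
tool_pos: [0.6493, -0.1149, 0.0575]
ee_rot: [2.524, 1.57, -0.334]
wrist_force: [-0.3, 0.6, -0.1]
width: 0.0417
```

>>> send_rows(increments=[[-1, 0.0005, 0, 0, 0], [-1, 0.0005, 0, 0, 0], [-1, 0.0005, 0, 0, 0]])

```text
time: 35.88
tool_pos: [0.6494, -0.1149, 0.0575]
ee_rot: [2.563, 1.57, -0.295]
wrist_force: [-1.1, 0.6, 3.1]
width: 0.0412
```

Contact at the expected height. Now I'll release.

>>> send_rows(increments=[[-1, -0.0005, 0, 0, 0], [0.05, -0.0005, 0, 0, 0], [0.2, -0.0005, 0, 0, 0], [0.6, -0.0005, 0, 0, 0], [1, -0.0005, 0, 0, 0]])

```text
time: 36.3
tool_pos: [0.6492, -0.1149, 0.0567]
ee_rot: [1.849, 1.571, -1.009]
wrist_force: [-0.0, -0.2, 0.9]
width: 0.0644
```

>>> send_rows(increments=[[1, 0, 0, 0, 0], [1, 0, 0, 0, 0], [1, 0, 0, 0, 0], [1, 0, 0, 0, 0], [1, -0.005, 0, 0, 0]])

```text
time: 36.72
tool_pos: [0.6483, -0.1147, 0.0608]
ee_rot: [-0.482, 1.568, 2.943]
wrist_force: [-0.7, -0.8, -0.6]
width: 0.0933
```

>>> send_rows(increments=[[1, -0.02, 0, 0, 0], [1, -0.05, 0, 0, 0], [1, -0.08, 0, 0, 0], [1, -0.11, 0, 0, 0], [1, -0.13, 0, 0, 0]])

```text
time: 37.13
tool_pos: [0.65, -0.1151, 0.1964]
ee_rot: [2.575, 1.566, -0.282]
wrist_force: [0.2, -0.0, -0.0]
width: 0.0942
```

>>> send_rows(increments=[[1, 0, 0.01, 0.02, 0], [1, 0, 0.02, 0.05, 0], [1, 0, 0.03, 0.08, 0], [1, 0, 0.04, 0.115, 0], [1, 0, 0.05, 0.15, 0]])

```text
time: 37.55
tool_pos: [0.518, -0.2054, 0.1924]
ee_rot: [2.087, 1.57, -0.77]
wrist_force: [1.0, -0.9, 0.2]
width: 0.0938
```

>>> send_rows(increments=[[1, 0, 0.02, 0.02, 0], [1, 0, 0.04, 0.04, 0], [1, 0, 0.06, 0.05, 0], [1, 0, 0.06, 0.05, 0], [1, 0, 0.06, 0.05, 0]])

```text
time: 37.97
tool_pos: [0.4876, -0.2771, 0.1924]
ee_rot: [-3.091, 1.57, 0.332]
wrist_force: [0.8, -0.0, 0.1]
width: 0.0937
```

```bash
python3 - <<'E'
from h import *
for n in("scene","top"):
    s=robot.snapshot(n); cv2.imwrite(f"pics/{n}27.png",cv2.resize(s["image"][125:285,130:350] if n=="top" else s["image"][90:260,110:350],None,fx=3.3,fy=3.3,interpolation=cv2.INTER_CUBIC)[:,:,::-1]) 
st()
E
```

```text
38.0667 tcp [ 0.4883 -0.2757  0.1922] rot [-2.6207  1.5701  0.8053] F [0.5164 0.1802 0.3792] w 0.09417818530077526 q [-0.6156  0.1139  1.3678  0.0007  1.6598  0.6709]
```

View pics/scene27.png

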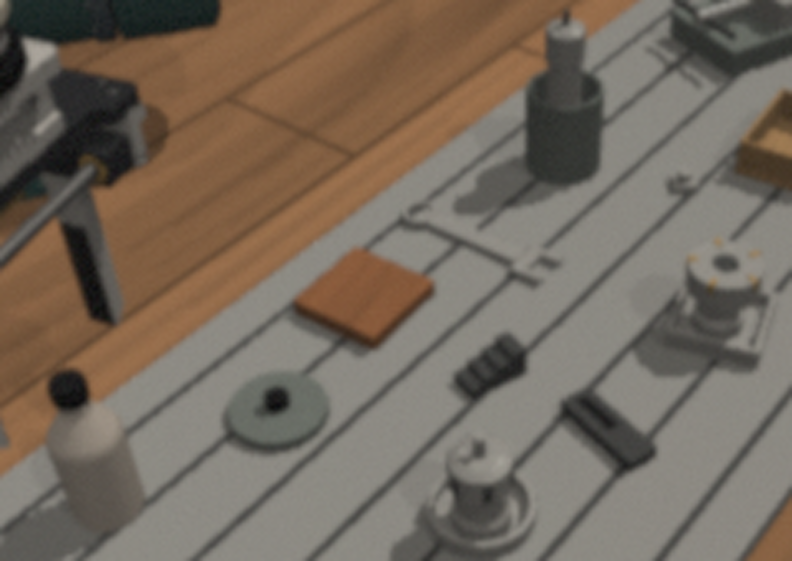

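View pics/top27.png

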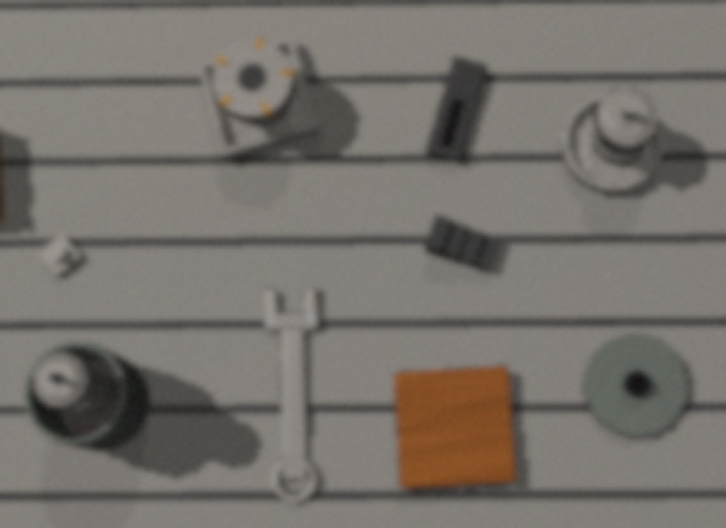

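```bash
python3 - <<'E'
from h import *
f=lambda p:(p[0]/3.3+130-.35,p[1]/3.3+125-.35)
g=lambda p:(p[0]/3.3+110-.35,p[1]/3.3+90-.35)
print("chuck",ray("top",f((626,120)),.087),"tray",ray("top",f((613.5,144)),.036))
print("chuck s",ray("scene",g((480,461)),.087),"tray s",ray("scene",g((481,511)),.036))
print("mill",ray("top",f(np.mean([(260,43),(287,72),(265,108),(225,100),(222,61)],0)),.085),ray("scene",g(np.mean([(717,245),(753,254),(750,281),(711,284),(692,264)],0)),.085))
print("arbor",ray("top",f((62,378)),.158),"can",ray("top",f((78,396)),.1), "arbor s",ray("scene",g((567,33)),.158),"can s",ray("scene",g((564,94)),.1))
print("bottle cap",ray("scene",g((68,382)),.14))
E
```

```text
chuck [ 0.6484 -0.114 ] tray [ 0.6448 -0.1101]
chuck s [ 0.6541 -0.117 ] tray s [ 0.6528 -0.1159]
mill [0.682  0.1421] [0.6835 0.1385]
arbor [0.4673 0.2451] can [0.4614 0.2494] arbor s [0.4724 0.2408] can s [0.4711 0.2411]
bottle cap [ 0.4453 -0.2491]
```

All placements are inside their limits, so I'm handing the job in.

```bash
python3 - <<'E'
from h import *
st(); print(robot.close_job())
E
```

```text
38.0667 tcp [ 0.4883 -0.2757  0.1922] rot [-2.6207  1.5701  0.8053] F [0.5164 0.1802 0.3792] w 0.09417818530077526 q [-0.6156  0.1139  1.3678  0.0007  1.6598  0.6709]
the job is handed in; nothing more can be done
None
```

The job is done and handed in at 38 s; no verdict was reported. The long tool holder stands in the canister, and the face mill and collet chuck have swapped trays.

- **Long tool holder:** I lowered it in small steps until the wrist force went from about −4.5 N to +2.4 N. The pad was near its lowest possible height, about 12 mm above the canister's underside. I let go only after that.
- **Swap:** I parked the collet chuck on the freed block, moved the face mill to the square tray, then moved the chuck to the round tray. Each was lowered until it touched before release.

The last pictures show all three standing upright, with the gripper open and well clear. These are the measured offsets from centre:

| Item | Top view | Scene view | Limit |
|---|---|---|---|
| Face mill | about 4 mm | about 3 mm | 18 mm |
| Collet chuck | about 5 mm | about 2 mm | 15 mm |
| Long tool holder | about 7 mm | about 1 mm | 21 mm |

The face mill is compared with tray positions measured before it was set down.

**Disagreements:** the two cameras differed by up to about 10 mm on absolute positions, mostly from hand-picked pixels, but every item is inside its limit in both views.

**Oil bottle:** it looks untouched and the arm never went near it at its height. Its before-and-after positions differ by about 10 mm, which is within that same scatter.

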